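Load the barrel tumbler and switch it on

ROBOT

A 6-joint arm with a two-finger parallel gripper is mounted at the origin on the work surface. World frame = base frame: x ahead of the robot, y to its left, z up, the work surface at z = 0. Lengths are in m, angles in rad, forces in N, time in s.
With the tool pointing down it reaches from about 0.425 to 0.95 m from the base axis. Payload 3.5 kg.
Tool frame: the origin (TCP) lies between the finger pads; the fingertips stand 14 mm ahead of it and the grasp point (between the pads) lies 5 mm behind it; z points along the fingers, y is the direction in which the jaws open and shut (so a half turn about z gives the same grasp; the last joint's range is limited). The gripper opens to 85 mm and grips with 20 to 120 N. Pads are 22 mm wide; open, the fingers measure 114 mm over their backs; the gripper's body (76 mm by 85 mm) begins 54 mm behind the grasp point. The pads swing forward as they close: fully open they stand 13 mm farther back than shut.
Start: joints at [-1.295, 0.286, 1.577, -0, 1.279, -0.15], TCP at [0.279, -0.615, 0.245] pointing down, gripper open.
Joint ranges: [-2.77, 2.77], [-0.9, 2.22], [0.21, 2.48], [-1.53, 4.67], [0.24, 2.81], [-2.84, 2.84]. Speed limits (rad/s): [2.79, 2.79, 3.14, 3.14, 3.14, 3.14].

INTERFACE

Orientations are given as a unit quaternion [x, y, z, w].
In Python, from plant import ctrl gives the robot as it stands. The module is installed in compiled form; this text tells all that it offers.
- The arm moves only by the tool servo_tool, never from a script. Its argument "increments" is text: rows parted by semicolons, each of 7 numbers parted by spaces: the turn, a rotation vector about the tool's x, y, z in rad, then the shift along the tool's x, y, z in cm, then the finger opening in cm, from 0 to 8.54. In form: ax ay az dx dy dz claw; .... A call has 1 to 10 rows; each row is the pose to reach, as a shift and turn from the pose commanded when the call began, along the tool's axes at that moment; what a row does not reach only later rows make up. A row lasts 1/12 s, in which the tool goes at most 41.7 mm and 7.16 degrees, less where a joint would pass 70% of its speed; a pose out of reach is approached as far as the arm can. A call with a gripper value outside its range is refused whole. The fingers move at their own pace and stop on an object; "grip_force" is the grip in N (left out, the last holds). Time passes only in rows, so rows that repeat a pose let the fingers close. It gives the time, the measured TCP pose, the force and the opening at its end, in the units of the state.
- ctrl.get_state(): the state, without advancing time (a new reading comes with each control period).
- ctrl.read_camera(name): name is "scene" or "top" or "wrist"; returns (picture, depth): 384x512x3 uint8, red, green, blue; 384x512 float32, m along the optical axis (not along the pixel's ray), 0 where there is no reading.
- ctrl.camera_info(name): a dict with "camera_matrix" (3x3 intrinsics, pixels), "world_to_cam" (4x4, takes a point from world to camera coordinates). Camera axes: x right, y down, z forward; pixel columns grow to the right and rows downward; lengths in m; the calibration is good to about 2 mm. A picture is of the moment at which its call begins: read the wrist's pose just before it. camera_info takes no time and is no camera call; for the wrist camera it gives the pose at the moment of the call.
- ctrl.sign_off(): hands the job in, once; it reports no verdict.
The state is a dict: "time": time; "qpos": joint angles; "dq": joint speeds; "joint_efforts": joint torques, N m; "eef_pos": TCP position; "tcp_rot": TCP orientation; "contact_force": force on the tool from outside, world axes, zero at the start; "wrist_torque": the same for the moment, N m; "opening": opening from 0.0 (shut) to 1.0 (fully open).
Only numpy, scipy, OpenCV 4.12 (cv2) and the standard library are available. Lean on these libraries where they do the work, as an engineer would, in place of code of your own. Each camera call takes 0.05 s, during which the arm holds its last target.

TASK

Start the tumbler: tip the standing polishing barrel gently onto its side on the bench and let go of it, then take it again squarely from above and lay it on the tumbler's two rollers, between the end cheeks with its end flanges just outside the roller ends, setting it down gently and letting go. Then flip the bat toggle on the switch box over its centre, to the side with the green disc. Do not let the barrel topple or drop, and leave the other things on the bench where they are.

Things in the scene. Friction and masses are not known exactly. Their poses are not given: they have to be found in the camera images.
- barrel_mid (a point): centre of the loose closed polishing barrel (0.35 to 0.6 kg), half-way along its 86 mm. z is its axis, up while it stands (centre 43 mm above the bench). Round black body 56 mm in diameter, 66 mm long, between two eight-sided flanges; the middle of the round body lies 2 mm from this centre towards the foot (-z). Starts standing on its foot at any yaw.
- barrel: the same barrel, origin at the centre of its foot's underside, same axes. Flanges 62 mm across flats: black foot 8 mm thick at -z, orange cap 12 mm thick at +z. x and y are each square to a flat; the flats repeat every 45 degrees. Lying on its flats it does not roll and its centre is 31 mm above the bench.
- bed (a point): where the barrel's centre is when it rests on the tumbler's rollers, 97 mm above the bench. y runs along the rollers, z is up. The barrel's round body rests on the rollers and its flanges hang just outside the roller ends, with about 8 mm of play either way along y, best centred by the middle of the round body; its cap may be at either end.
- tumbler: grey tumbler drive, fixed, 150 x 170 mm, deck 50 mm high; origin under its centre, axes as point bed. Rollers 16 mm thick, 50 mm long, 36 mm apart, axes 66 mm above the bench. Aluminium end cheeks, 70 mm wide along x, stand 56 to 64 mm from the middle along y and rise to 127 mm, so a gripper tilted along the rollers does not fit; open along x.
- toggle_pivot (a point): pivot of the bat toggle, 62 mm above the bench, 7 mm above the flat top of the dark switch box (fixed, 130 x 100 x 55 mm, pivot over its middle). x points to the on side (green disc on the top, 45 mm from the pivot); a white ring lies 45 mm to the off side; z is up. A fixed steel bush, 22 mm across and up to 10 mm high, surrounds the pivot.
- toggle_tip (a point): end of the steel bat, 38 mm from the pivot; the bat is 11 mm thick near the end. Off, it leans 26 degrees from upright away from the green disc, its end 96 mm above the bench; on, it leans 26 degrees towards the disc.
- toggle (a joint): angle of the bat: 0 rad is off (leaning away from the green disc), 0.9 rad is on. It snaps to the nearer end, over centre at 0.45 rad; about 0.5 N at the tip moves it off its end.
- gift_box: small closed red gift box, 58 x 58 x 39 mm, loose, to be left alone; origin under its middle
- bur_tin: open purple round tin of burs, 72 mm across, 40 mm high, loose, to be left alone; origin under its middle
- ball_vise: steel ball vise with two dark jaws, 76 mm across, 60 mm high, loose, to be left alone; origin under its middle
- mandrel: ring mandrel lying flat, wooden handle and square steel bar, 180 x 22 x 22 mm, long along its x, loose, to be left alone; origin under its middle
- graver: graver lying flat, wooden handle and cork-tipped steel blade, 120 x 26 x 26 mm, long along its x, loose, to be left alone; origin under its middle
- file: hand file lying flat, pale wooden handle and dark blade, 180 x 24 x 20 mm, long along its x, loose, to be left alone; origin under its middle
Things that resemble listed ones, but are neither listed nor needed, are in the scene too. Of the things that look like the part that bears toggle_pivot, the smaller one is meant.

How it is judged:
On the way, in this order (a step that is already met when the one before it is completed fails the run):
1. the barrel lies on its side on the bench, let go (angle between barrel_mid's own z axis and vertical between 1.45 and 1.69 rad and height (world z) of barrel_mid below 0.04 m and contact force between the fingers and barrel below 0.1 N), for 0.2 s.
2. the barrel rests on the rollers between the cheeks, let go (x of barrel_mid in the frame of bed between -0.006 and 0.006 m and y of barrel_mid in the frame of bed between -0.01 and 0.01 m and z of barrel_mid in the frame of bed between -0.004 and 0.004 m and angle between the z axis of barrel_mid and the y axis of bed, either way round below 0.08 rad and contact force between the fingers and barrel below 0.1 N and linear speed of barrel below 0.02 m/s), for 0.3 s.
3. the toggle has been flipped over to the on side (value of joint toggle above 0.8 rad), for 0.2 s.
At the end, for the whole second after the job is handed in: The barrel lies at rest on the two rollers, let go, its centre within 6 mm across, 10 mm along and 4 mm in height of the bed point, its axis within 0.08 rad of the rollers' direction (either way round), and the toggle stands on the green-disc side (joint over 0.8 rad) (all of step 2 and value of joint toggle above 0.8 rad); the robot touches nothing.
It fails at once if the barrel is dropped or knocked over (faster than 0.4 m/s while the fingers do not hold it) (contact force between the fingers and barrel below 0.1 N and linear speed of barrel above 0.4 m/s).
It fails at once if the barrel topples or is flung (turns faster than 6 rad/s) (angular speed of barrel above 6 rad/s).
It fails at once if the barrel is dropped or pressed hard on the tumbler (over 60 N) (contact force between barrel and tumbler above 60 N).
It fails at once if another thing on the bench is moved more than 30 mm (distance of any of gift_box, bur_tin, ball_vise, mandrel, graver, file from where it was at the start of the episode above 0.03 m).
It also fails if it takes over 64 s, if anything falls off the work surface, if the arm or the gripper's body presses on something with over 40 N, if the wrist force passes 120 N, or if a joint passes its speed limit or range.

## Working session

There is one attempt and no reset: what is moved stays moved. The work goes in short steps, Python scripts to look and compute and a tool call to move; the robot and the scene stay as the last step left them, time stands still between calls to the robot, and variables do not carry over. Pictures are saved under pics/ and viewed, and the job is handed in when it is done.

Besides the shell and the picture viewer there is one more tool, called after "Call:" as a command line: name --argument value ..., lists and objects as JSON in quotes. servo_tool: Moves the arm, as the interface text tells. Its arguments: {"type":"object","properties":{"increments":{"type":"string"},"grip_force":{"type":"number"}},"required":["increments"]}

```bash
mkdir -p pics; ls; cat > h.py <<'E'
import numpy as np, cv2
from plant import ctrl
def snap(n,f):
    info=ctrl.camera_info(n); im,d=ctrl.read_camera(n)
    cv2.imwrite(f'pics/{f}.png',cv2.cvtColor(im,cv2.COLOR_RGB2BGR))
    np.savez(f'{f}.npz',im=im,d=d,K=info['camera_matrix'],T=info['world_to_cam'])
def ld(f):
    return np.load(f'{f}.npz')
def w(f,u,v,z=None):
    a=ld(f);K=a['K'];T=np.linalg.inv(a['T'])
    r=np.linalg.inv(K)@np.array([u,v,1.])
    if z is None:
        p=r*a['d'][int(v),int(u)]; return T[:3,:3]@p+T[:3,3]
    R=T[:3,:3]@r; return T[:3,3]+R*(z-T[2,3])/R[2]
def crop(f,x0,y0,x1,y1,s,o):
    im=cv2.imread(f'pics/{f}.png')[y0:y1,x0:x1]
    cv2.imwrite(f'pics/{o}.png',cv2.resize(im,None,fx=s,fy=s,interpolation=cv2.INTER_CUBIC))
def cloud(f):
    a=ld(f);K=a['K'];T=np.linalg.inv(a['T']);d=a['d']
    v,u=np.mgrid[:384,:512]; p=np.stack([(u-K[0,2])/K[0,0]*d,(v-K[1,2])/K[1,1]*d,d],-1)
    return p@T[:3,:3].T+T[:3,3]
E
python3 - <<'E'
from h import *
print(ctrl.get_state())
snap('scene','s0');snap('top','t0')
for n in('s0','t0'):
    T=np.linalg.inv(ld(n)['T']);print(T.round(3),ld(n)['K'])
E
```

```text
pics
{'time': 0.0, 'qpos': array([-1.29500066e+00,  2.87188928e-01,  1.57818011e+00,  1.26088031e-05,
        1.27859486e+00, -1.49977696e-01]), 'dq': array([ 5.46162570e-04,  8.81693133e-04,  3.68352537e-04, -3.49558911e-04,
        9.81681289e-05, -6.65324394e-04]), 'joint_efforts': array([-3.06731763e-04, -4.05980015e+01, -2.92625570e+01, -1.05786808e-04,
        5.87051909e-03,  8.19733913e-06]), 'eef_pos': array([ 0.27866345, -0.61410887,  0.24392994]), 'tcp_rot': array([ 9.77424782e-01,  2.11280359e-01, -6.85142537e-05, -1.18365991e-03]), 'contact_force': array([-0.29850069, -0.21551652,  0.41716487]), 'wrist_torque': array([-0.00906393,  0.0106074 ,  0.0419411 ]), 'opening': 1.0018685727753482}
[[-0.555  0.665 -0.501  1.171]
 [ 0.832  0.439 -0.339  0.37 ]
 [-0.005 -0.604 -0.797  1.125]
 [ 0.     0.     0.     1.   ]] [[461.69154445   0.         253.68896966]
 [  0.         461.69154445 197.07961315]
 [  0.           0.           1.        ]]
[[ 0.064 -0.973  0.222  0.207]
 [-0.998 -0.062  0.016 -0.074]
 [-0.002 -0.222 -0.975  1.505]
 [ 0.     0.     0.     1.   ]] [[444.60668577   0.         256.2447378 ]
 [  0.         444.60668577 193.73248656]
 [  0.           0.           1.        ]]
```

View pics/s0.png

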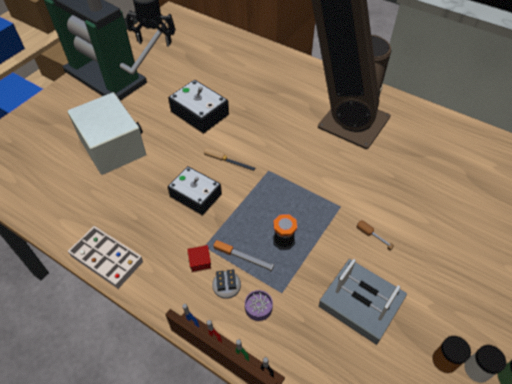

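View pics/t0.png

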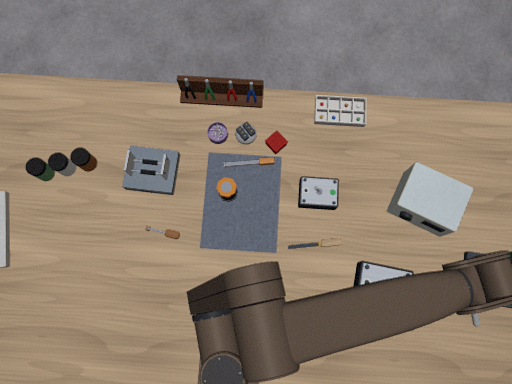

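```bash
python3 - <<'E'
from h import *
crop('t0',110,110,240,260,5,'c1')
crop('t0',285,165,415,295,5,'c2')
crop('s0',150,70,320,300,3.4 and 2.6,'c3')
crop('s0',310,250,512,384,3.5,'c4')
E
```

```text
(no output)
```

View pics/c1.png

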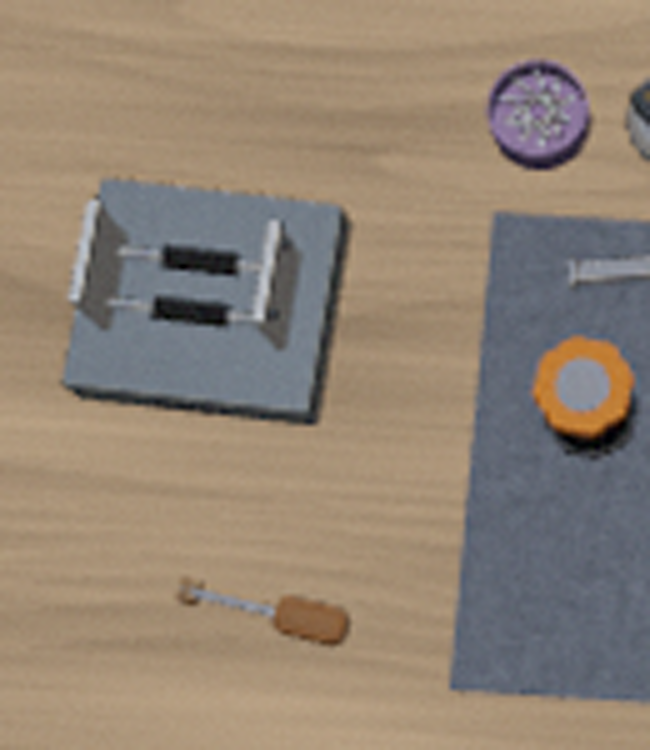

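View pics/c2.png

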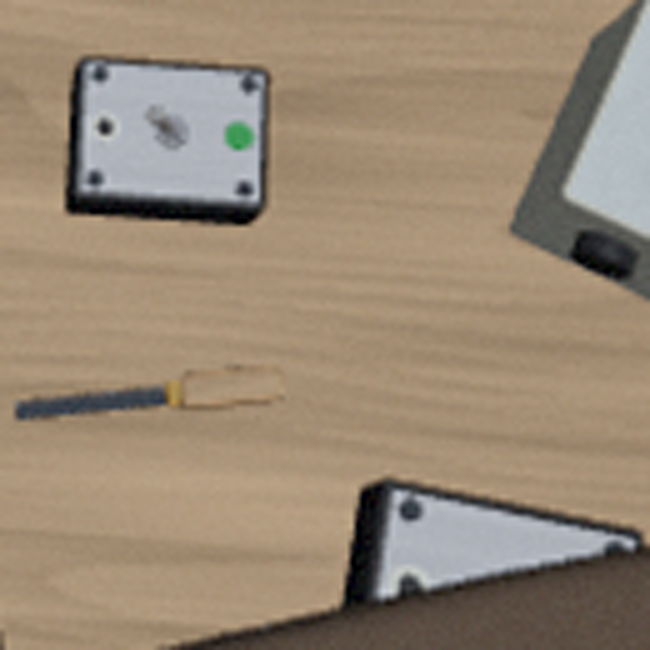

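View pics/c3.png

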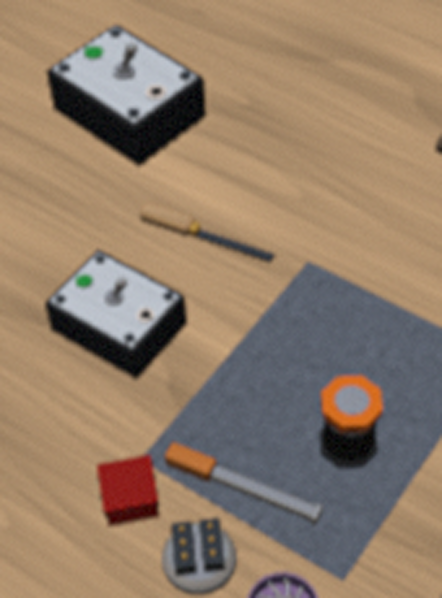

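View pics/c4.png

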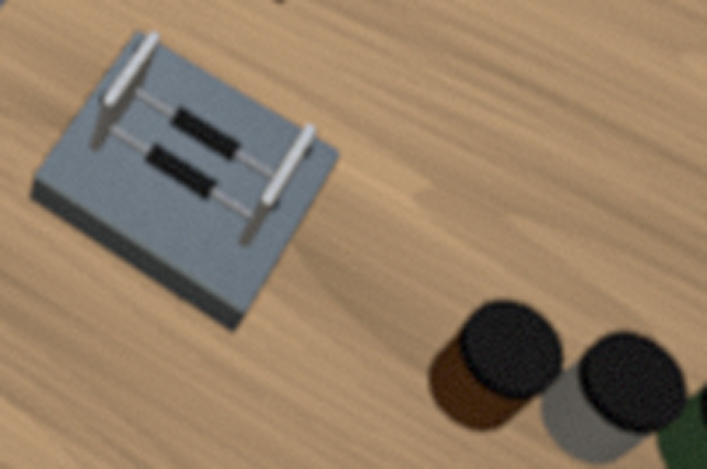

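Candidates: barrel = orange-capped (top 227,188; scene 285,228), versus brown, grey and green jars at top (84,160), (59,164), (39,169), which have no orange cap. Switch box = (319,193) in top, which is smaller than the lookalike near (385,280). I'll measure them now.

```bash
python3 - <<'E'
from h import *
for f in('s0','t0'):
    P=cloud(f);im=ld(f)['im'].astype(int)
    z=P[...,2]
    R,G,B=im[...,0],im[...,1],im[...,2]
    print(f)
    # barrel cap
    m=(R>180)&(G>70)&(G<150)&(B<80)&(abs(P[...,0]-.6)<.4)
    n,l,st,c=cv2.connectedComponentsWithStats(m.astype(np.uint8))
    for i in range(1,n):
        if st[i,4]>20:
            q=P[l==i]; print('orange',st[i],c[i].round(1),np.median(q,0).round(3))
    # fill hull of cap at z=.086 plane
    m2=(abs(z-.086)<.008)&(abs(P[...,:2]-[.57,.0]).max(-1)<.3)
    n,l,st,c=cv2.connectedComponentsWithStats(m2.astype(np.uint8))
    for i in range(1,n):
        if st[i,4]>100:
            q=P[l==i]; print('z86',st[i],c[i].round(1),w(f,*c[i],.086).round(4))
    for nm,zz,area in(('deck',.05,1),('box',.055,1)):
        m=(abs(z-zz)<.009)
        n,l,st,c=cv2.connectedComponentsWithStats(m.astype(np.uint8))
        for i in range(1,n):
            if st[i,4]>300:
                vs,us=np.nonzero(l==i)
                pts=np.array([w(f,u,v,zz)[:2] for u,v in zip(us,vs)],np.float32)
                r=cv2.minAreaRect(pts*1000); print(nm,st[i],np.round(r[0],1),np.round(r[1],1),round(r[2],2))
    m=(G>R+40)&(G>B+30)
    n,l,st,c=cv2.connectedComponentsWithStats(m.astype(np.uint8))
    for i in range(1,n):
        if st[i,4]>10: print('green',st[i],w(f,*c[i],.056).round(4))
E
```

```text
s0
orange [274 215  23  19 204] [284.7 223.8] [0.549 0.047 0.086]
orange [215 242  16   9  67] [222.8 245.7] [ 0.667 -0.078  0.022]
z86 [273 215  24  21 394] [284.6 224.8] [0.5504 0.0497 0.086 ]
deck [394  23 118  45 529] [-549.5  134.3] [471.8  43.5] 89.92
deck [ 167  167   54   42 1133] [ 562.5 -258.1] [136.1 107.8] 89.68
deck [ 319  259   88   82 2016] [607.9 315.7] [169.3 153. ] 86.83
deck [350 263  46  37 630] [552.4 313.3] [117.8  42.5] 86.75
deck [343 278  44  33 394] [595.6 314.4] [111.4  29.4] 86.7
box [394  23 118  43 549] [-547.   133.7] [466.4  41.1] 89.95
box [ 167  167   54   41 1172] [ 563.6 -256.1] [133.7 103.7] 89.68
box [ 319  259   88   81 1888] [609.8 316. ] [168.5 150.5] 86.96
box [343 263  53  48 994] [573.4 312.7] [117.7  78.6] 86.75
green [183  88   6   4  24] [ 0.235  -0.5511  0.056 ]
green [179 176   6   4  21] [ 0.5572 -0.307   0.056 ]
green [241 350   7   7  14] [0.8878 0.1472 0.056 ]
t0
orange [260 159  14   3  22] [266.3 159.5] [ 0.669 -0.077  0.022]
orange [217 178  19  18 157] [226.4 186.5] [0.548 0.049 0.086]
z86 [217 177  20  20 291] [226.4 186.6] [0.5474 0.0492 0.086 ]
deck [ 123  145   56   48 1433] [602.5 314.3] [170.9 153. ] 86.43
deck [299 176  40  32 917] [ 558.9 -259. ] [130.6 103. ] 89.69
box [ 123  145   56   48 1458] [602.2 313.5] [169.4 149.1] 86.63
box [ 299  176   40   32 1105] [ 558.6 -258.3] [130.1 101.1] 89.88
green [209  88   4   8  16] [0.8965 0.1346 0.056 ]
green [330 190   6   5  23] [ 0.559 -0.303  0.056]
```

```bash
cat >> h.py <<'E'
from scipy.spatial.transform import Rotation as Ro
def st():
    s=ctrl.get_state(); return s,np.array(s['eef_pos']),Ro.from_quat(s['tcp_rot'])
def Rdown(yaw,tilt=0.):
    """tool y (jaw) horizontal; tilt 0: down, tool x at yaw(deg); tilt>0: tool z leans towards heading yaw"""
    x=np.array([np.cos(np.radians(yaw)),np.sin(np.radians(yaw)),0]);z=np.array([0,0,-1.]);y=np.cross(z,x)
    t=np.radians(tilt); z2=z*np.cos(t)+x*np.sin(t); x2=np.cross(y,z2)
    return Ro.from_matrix(np.c_[x2,y,z2])
def inc(pos,R,p0=None,R0=None):
    s,p,r=st()
    if p0 is not None:p=np.array(p0)
    if R0 is not None:r=R0
    print('t %.2f'%s['time'],'turn',(r.inv()*R).as_rotvec().round(3),'shift cm',(r.inv().apply(np.array(pos)-p)*100).round(2),'F',np.round(s['contact_force'],1),'open',round(s['opening'],3),'q',np.round(s['qpos'],2),'tcp',p.round(4))
E
python3 - <<'E'
from h import *
P=cloud('s0');P2=cloud('t0')
for Q in(P,P2):
    m=(Q[...,2]>.08)&(abs(Q[...,0]-.6)<.4)&(Q[...,1]>-.65)&(Q[...,1]<.5)
    q=Q[m]; 
    H={}
    for p in q: k=(round(p[0],1),round(p[1],1));H[k]=max(H.get(k,0),round(p[2],3))
    print(H)
T=np.linalg.inv(ctrl.camera_info('wrist')['world_to_cam']);s,p,r=st()
print('cam in tool',(r.inv().as_matrix()@T[:3,:3]).round(3),r.inv().apply(T[:3,3]-p).round(3))
print(ctrl.camera_info('wrist')['camera_matrix'])
inc([.50,.05,.30],Rdown(95))
E
```

```text
{(np.float64(0.3), np.float64(-0.6)): np.float64(0.412), (np.float64(0.3), np.float64(-0.1)): np.float64(0.556), (np.float64(0.3), np.float64(-0.0)): np.float64(0.56), (np.float64(0.2), np.float64(-0.0)): np.float64(0.569), (np.float64(0.2), np.float64(-0.6)): np.float64(0.348), (np.float64(0.3), np.float64(-0.5)): np.float64(0.348), (np.float64(0.2), np.float64(-0.5)): np.float64(0.3), (np.float64(0.2), np.float64(0.1)): np.float64(0.486), (np.float64(0.3), np.float64(-0.4)): np.float64(0.13), (np.float64(0.2), np.float64(-0.4)): np.float64(0.083), (np.float64(0.5), np.float64(-0.6)): np.float64(0.136), (np.float64(0.6), np.float64(-0.6)): np.float64(0.138), (np.float64(0.5), np.float64(-0.5)): np.float64(0.137), (np.float64(0.6), np.float64(-0.5)): np.float64(0.135), (np.float64(0.7), np.float64(-0.6)): np.float64(0.136), (np.float64(0.7), np.float64(-0.5)): np.float64(0.101), (np.float64(0.6), np.float64(-0.2)): np.float64(0.102), (np.float64(0.6), np.float64(-0.3)): np.float64(0.091), (np.float64(0.5), np.float64(0.0)): np.float64(0.09), (np.float64(0.5), np.float64(0.1)): np.flo
[... 1930 characters left out ...]
 np.float64(0.651), (np.float64(0.2), np.float64(0.1)): np.float64(0.486), (np.float64(0.2), np.float64(-0.4)): np.float64(0.617), (np.float64(0.2), np.float64(-0.5)): np.float64(0.584), (np.float64(0.2), np.float64(-0.2)): np.float64(0.677), (np.float64(0.2), np.float64(-0.6)): np.float64(0.544)}
cam in tool [[-0.001 -0.946 -0.325]
 [ 1.    -0.001 -0.   ]
 [-0.    -0.325  0.946]] [ 0.083 -0.    -0.128]
[[294.4734065    0.         260.65015643]
 [  0.         294.4734065  192.49179734]
 [  0.           0.           1.        ]]
t 0.10 turn [-0.002 -0.002 -1.232] shift cm [ 47.59 -51.36  -5.47] F [ 0.1  0.1 -0.3] open 0.998 q [-1.3   0.29  1.58 -0.    1.28 -0.15] tcp [ 0.2787 -0.6142  0.2441]
```

```bash
python3 - <<'E'
from h import *
inc([.52,-.29,.28],Rdown(65))
E
```

```text
t 0.10 turn [-0.002 -0.001 -0.709] shift cm [ 35.37 -19.56  -3.54] F [ 0.1  0.1 -0.3] open 0.998 q [-1.3   0.29  1.58 -0.    1.28 -0.15] tcp [ 0.2787 -0.6142  0.2441]
```

Call:
servo_tool --increments "0 0 -0.1 4 -2.2 -2 8.5;0 0 -0.2 8 -4.4 -3.5 8.5;0 0 -0.3 11.5 -6.4 -3.5 8.5;0 0 -0.4 15 -8.3 -3.5 8.5;0 0 -0.5 18.5 -10.2 -3.5 8.5;0 0 -0.6 22 -12.2 -3.5 8.5;0 0 -0.7 25.5 -14.1 -3.5 8.5;0 0 -0.71 29 -16 -3.5 8.5;0 0 -0.71 32.5 -18 -3.5 8.5;0 0 -0.71 35.4 -19.6 -3.5 8.5"

```text
time: 0.93
eef_pos: [0.5212, -0.2874, 0.2799]
tcp_rot: [0.843, 0.538, 0.0, -0.0]
contact_force: [0.0, -0.7, 0.6]
opening: 0.991
```

```bash
python3 - <<'E'
from h import *
inc([.50,.05,.28],Rdown(95))
snap('wrist','w1')
crop('w1',0,0,512,384,1.5,'w1b')
E
```

```text
t 0.93 turn [-0.001 -0.001 -0.521] shift cm [ 2.972e+01 -1.611e+01  2.000e-02] F [ 0.  -0.7  0.6] open 0.991 q [-0.67  0.09  1.74  0.    1.31 -0.24] tcp [ 0.5212 -0.2874  0.2799]
```

View pics/w1b.png

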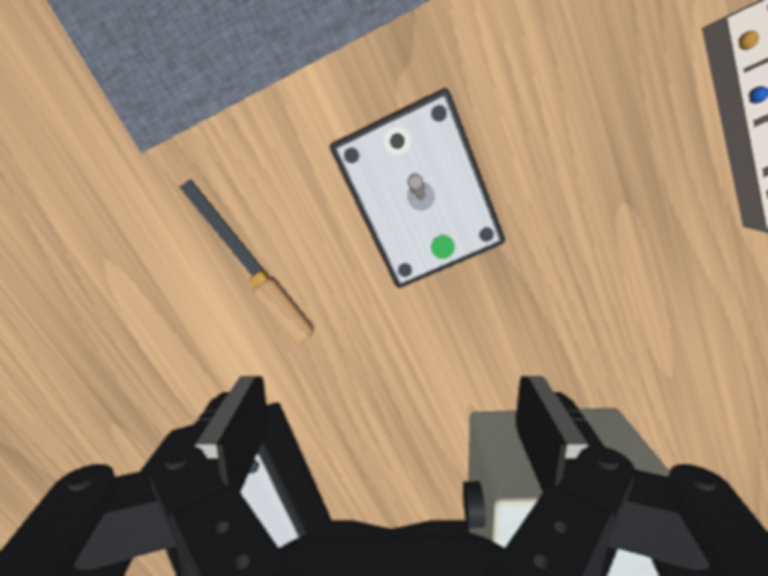

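Wrist view shows the small box: green disc at (442,246)/1.5, white ring at (397,141)/1.5, bat tip at (416,181)/1.5. It leans away from green, so it is off.

```bash
python3 - <<'E'
from h import *
for u,v in((332,146),(447,90),(503,240),(400,286),(442,246),(397,141)): print(w('w1',u/1.5,v/1.5,.055).round(4))
c=np.array([w('w1',u/1.5,v/1.5,.055)[:2] for u,v in((332,146),(447,90),(503,240),(400,286))]);print('mid',c.mean(0))
print('tip',w('w1',416/1.5,181/1.5,.094).round(4))
E
```

```text
[ 0.5124 -0.1983  0.055 ]
[ 0.6067 -0.1991  0.055 ]
[ 0.6051 -0.3217  0.055 ]
[ 0.5126 -0.3223  0.055 ]
[ 0.5581 -0.3054  0.055 ]
[ 0.5587 -0.2159  0.055 ]
mid [ 0.55919806 -0.26035378]
tip [ 0.5594 -0.2449  0.094 ]
```

Call:
servo_tool --increments "0 0 -0.06 3.3 -1.8 0 8.5;0 0 -0.12 6.6 -3.6 0 8.5;0 0 -0.18 9.9 -5.4 0 8.5;0 0 -0.24 13.2 -7.2 0 8.5;0 0 -0.3 16.5 -9 0 8.5;0 0 -0.36 19.8 -10.8 0 8.5;0 0 -0.42 23.1 -12.6 0 8.5;0 0 -0.5 26.4 -14.4 0 8.5;0 0 -0.52 29.7 -16.1 0 8.5;0 0 -0.52 29.7 -16.1 0 8.5"

```text
time: 1.82
eef_pos: [0.4982, 0.0522, 0.2799]
tcp_rot: [0.674, 0.739, 0.001, -0.001]
contact_force: [-0.4, -0.5, 0.1]
opening: 0.994
```

```bash
python3 - <<'E'
from h import *
inc([.50,.05,.28],Rdown(95))
snap('wrist','w2')
crop('w2',0,0,512,384,1.5,'w2b')
E
```

```text
t 1.82 turn [-0.001 -0.003  0.005] shift cm [-0.24  0.16 -0.01] F [-0.4 -0.5  0.1] open 0.994 q [-0.1  -0.13  1.96  0.    1.32 -0.19] tcp [0.4982 0.0522 0.2799]
```

View pics/w2b.png

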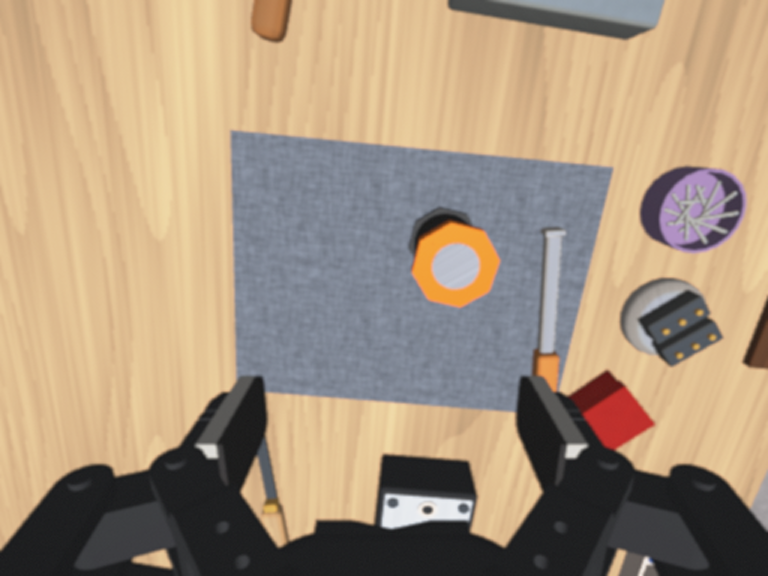

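```bash
python3 - <<'E'
from h import *
crop('w2',265,135,345,215,8,'w2c')
im=ld('w2')['im'].astype(int);P=cloud('w2')
R,G,B=im[...,0],im[...,1],im[...,2]
m=((R>200)&(G>100)&(B<110)).astype(np.uint8); m[:, :265]=0;m[:,345:]=0;m[:140]=0;m[210:]=0
cs,_=cv2.findContours(m,cv2.RETR_EXTERNAL,cv2.CHAIN_APPROX_NONE)
c=max(cs,key=cv2.contourArea)[:,0]
q=np.array([w('w2',u,v,.086)[:2] for u,v in c])
M=cv2.minEnclosingCircle((q*1000).astype(np.float32));print(M)
h=cv2.convexHull((q*1000).astype(np.float32))
mo=cv2.moments(h);ctr=np.array([mo['m10'],mo['m01']])/mo['m00'];print('centroid',ctr)
d=(q*1000-ctr); 
best=[]
for a in np.arange(-22.5,22.5,.5):
    ws=[]
    for k in range(8):
        t=np.radians(a+45*k); ws.append((d@[np.cos(t),np.sin(t)]).max())
    best.append((np.sum(ws),a,np.round(ws,1)))
best.sort(key=lambda b:b[0])
for b in best[:4]:print(b)
E
```

```text
((546.13427734375, 48.4355354309082), 33.19562911987305)
centroid [546.38553374  48.62015858]
(np.float64(248.12714554252906), np.float64(-8.5), array([30.9, 30.9, 31. , 31.1, 31. , 30.9, 31.1, 31.1]))
(np.float64(248.1884582124614), np.float64(-8.0), array([31. , 31. , 31.1, 31.1, 31. , 30.9, 31. , 31. ]))
(np.float64(248.30368483962178), np.float64(-9.0), array([30.9, 30.9, 31. , 31.1, 31. , 30.9, 31.2, 31.2]))
(np.float64(248.6081676565742), np.float64(-9.5), array([30.9, 30.9, 31.1, 31.1, 31.1, 30.9, 31.3, 31.3]))
```

View pics/w2c.png

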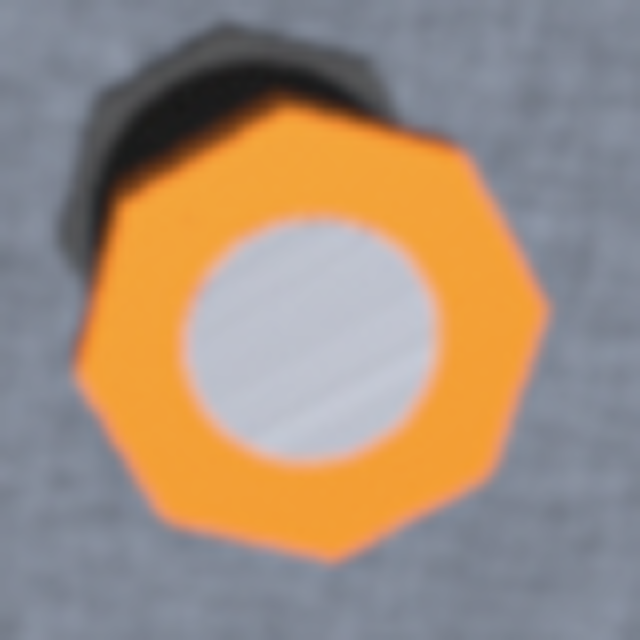

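```bash
python3 - <<'E'
from h import *
R=Rdown(81.7,-45); c=np.array([.547,.049,.052]); d=R.apply([0,0,1])
print(d, R.apply([0,1,0]))
inc(c-.12*d,R)
E
```

```text
[-0.10207525 -0.6997004  -0.70710678] [ 0.98952579 -0.1443562   0.        ]
t 1.87 turn [ 0.092 -0.782  0.223] shift cm [ 7.73  6.79 14.31] F [-0.3 -0.9  0.2] open 0.995 q [-0.1  -0.13  1.96  0.    1.32 -0.19] tcp [0.4987 0.0498 0.2799]
```

Call:
servo_tool --increments "0.011 -0.095 0.027 1 0.8 1 8.5;0.022 -0.19 0.054 2 1.7 2.4 8.5;0.034 -0.29 0.083 3 2.6 4.5 8.5;0.046 -0.39 0.11 4 3.5 6.5 8.5;0.058 -0.49 0.14 5 4.4 8.5 8.5;0.07 -0.59 0.168 6 5.3 10.5 8.5;0.081 -0.69 0.196 7 6.2 12.5 8.5;0.092 -0.782 0.223 7.7 6.8 14.3 8.5;0.092 -0.782 0.223 7.7 6.8 14.3 8.5;0.092 -0.782 0.223 7.7 6.8 14.3 8.5"

```text
time: 2.7
eef_pos: [0.5595, 0.1288, 0.1335]
tcp_rot: [0.699, 0.603, -0.293, 0.248]
contact_force: [0.7, 0.3, 0.3]
opening: 0.993
```

```bash
python3 - <<'E'
from h import *
R=Rdown(81.7,-45); c=np.array([.547,.049,.052]); d=R.apply([0,0,1])
inc(c,R)
snap('wrist','w3'); snap('scene','s3')
crop('s3',200,120,360,280,3.5,'s3b')
E
```

```text
t 2.70 turn [-0.009  0.003  0.002] shift cm [9.000e-02 1.000e-02 1.147e+01] F [0.7 0.3 0.3] open 0.993 q [ 0.31  0.44  1.74 -0.69  1.43  0.72] tcp [0.5595 0.1288 0.1335]
```

View pics/w3.png

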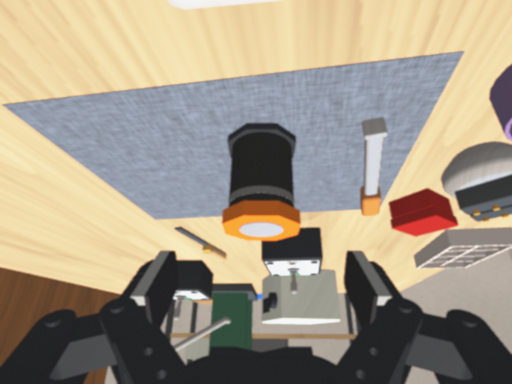

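View pics/s3b.png

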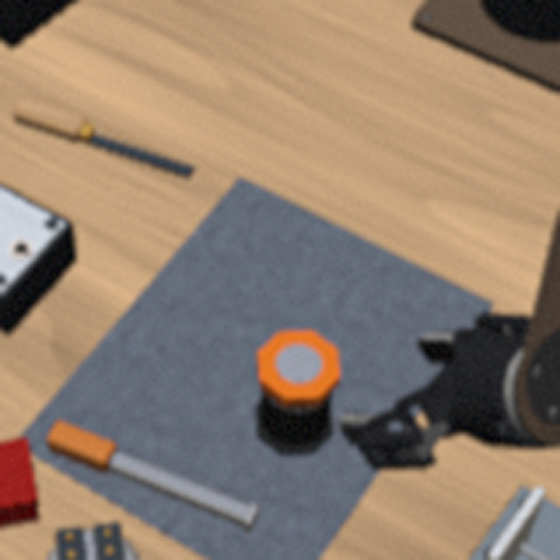

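Call:
servo_tool --increments "-0.009 0.003 0.002 0.09 0 2 8.5;-0.009 0.003 0.002 0.09 0 4 8.5;-0.009 0.003 0.002 0.09 0 6 8.5;-0.009 0.003 0.002 0.09 0 7.5 8.5;-0.009 0.003 0.002 0.09 0 9 8.5;-0.009 0.003 0.002 0.09 0 10 8.5;-0.009 0.003 0.002 0.09 0 10.8 8.5;-0.009 0.003 0.002 0.09 0 11.5 8.5;-0.009 0.003 0.002 0.09 0 11.5 8.5"

```text
time: 3.55
eef_pos: [0.5481, 0.0491, 0.0547]
tcp_rot: [0.7, 0.603, -0.287, 0.252]
contact_force: [-0.1, -0.4, 0.2]
opening: 0.997
```

```bash
python3 - <<'E'
from h import *
R=Rdown(81.7,-45); c=np.array([.547,.049,.052]); d=R.apply([0,0,1])
inc(c,R)
snap('wrist','w4')
E
```

```text
t 3.55 turn [ 0.004 -0.002 -0.006] shift cm [ 0.17 -0.11  0.21] F [-0.1 -0.4  0.2] open 0.997 q [ 0.19  0.48  1.86 -0.78  1.24  0.78] tcp [0.5481 0.0491 0.0547]
```

View pics/w4.png

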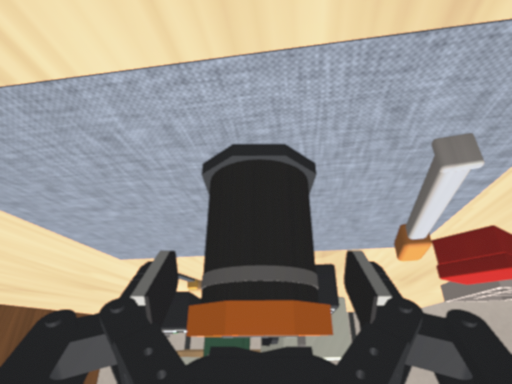

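Call:
servo_tool --increments "0 0 0 0.1 -0.1 0.1 6;0 0 0 0.1 -0.1 0.1 5.5;0 0 0 0.1 -0.1 0.1 5;0 0 0 0.1 -0.1 0.1 4.5;0 0 0 0.1 -0.1 0.1 4.5;0 0 0 0.1 -0.1 0.1 4.5;0 0 0 0.1 -0.1 0.1 4.5;0 0 0 0.1 -0.1 0.1 4.5" --grip_force 50

```text
time: 4.27
eef_pos: [0.548, 0.0506, 0.0548]
tcp_rot: [0.7, 0.603, -0.286, 0.253]
contact_force: [-1.5, 4.5, 5.6]
opening: 0.693
```

```bash
python3 - <<'E'
from h import *
inc([.547,.049,.052],Rdown(81.7,-45))
snap('wrist','w5')
E
```

```text
t 4.27 turn [ 0.006 -0.003 -0.007] shift cm [ 0.08 -0.08  0.32] F [-1.5  4.5  5.6] open 0.693 q [ 0.19  0.48  1.86 -0.78  1.24  0.78] tcp [0.548  0.0506 0.0548]
```

View pics/w5.png

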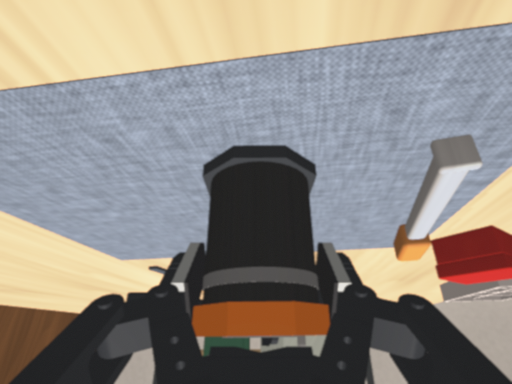

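Call:
servo_tool --increments "0 0 0 0 0 0 4;0 0 0 0 0 0 4;0 0 0 0 0 0 4;0 0 0 0 0 0 4" --grip_force 60

```text
time: 4.65
eef_pos: [0.548, 0.0506, 0.0549]
tcp_rot: [0.7, 0.603, -0.286, 0.253]
contact_force: [-2.3, 4.7, 6.0]
opening: 0.688
```

Call:
servo_tool --increments "0 0 0 -0.2 0 -0.2 4;0 0 0 -0.5 0 -0.5 4;0 0 0 -0.9 0 -0.9 4;0 0 0 -1.4 0 -1.4 4;0 0 0 -1.8 0 -1.8 4;0 0 0 -2.1 0 -2.1 4;0 0 0 -2.1 0 -2.1 4"

```text
time: 5.23
eef_pos: [0.5481, 0.05, 0.085]
tcp_rot: [0.701, 0.603, -0.285, 0.253]
contact_force: [0.7, 0.7, -4.3]
opening: 0.692
```

```bash
python3 - <<'E'
from h import *
inc([.547,.049,.052],Rdown(81.7,-45))
snap('wrist','w6');snap('scene','s6');crop('s6',230,150,350,270,4,'s6b')
E
```

```text
t 5.23 turn [ 0.007 -0.003 -0.008] shift cm [ 2.24 -0.13  2.42] F [ 0.7  0.7 -4.3] open 0.692 q [ 0.19  0.43  1.86 -0.77  1.27  0.74] tcp [0.5481 0.05   0.085 ]
```

View pics/w6.png

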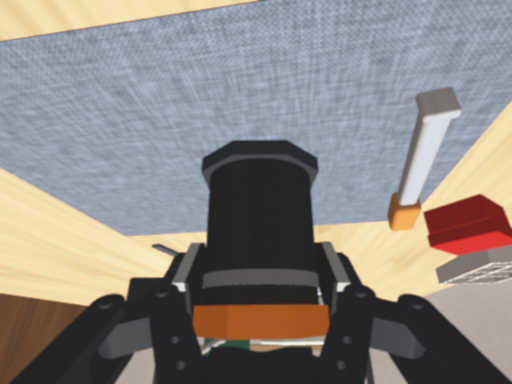

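View pics/s6b.png

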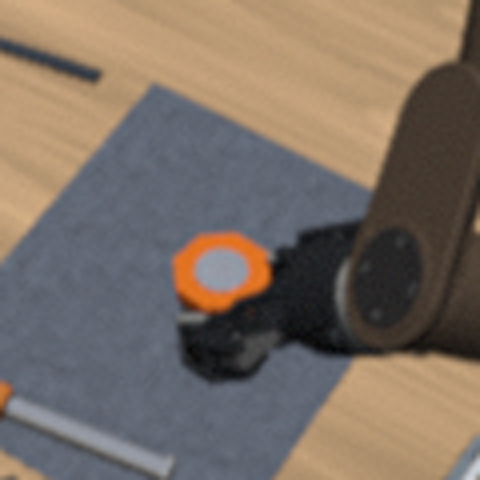

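Call:
servo_tool --increments "0 0.04 0 0 0 0 4;0 0.11 0 0 0 0 4;0 0.2 0 0 0 0 4;0 0.29 0 0 0 0 4;0 0.38 0 0 0 0 4;0 0.47 0 0 0 0 4;0 0.56 0 0 0 0 4;0 0.65 0 0 0 0 4;0 0.73 0 0 0 0 4;0 0.79 0 0 0 0 4"

```text
time: 6.17
eef_pos: [0.5464, 0.0492, 0.0836]
tcp_rot: [0.756, 0.654, 0.005, -0.001]
contact_force: [-0.1, 0.1, -5.7]
opening: 0.685
```

```bash
python3 - <<'E'
from h import *
inc([.547,.05,.085],Rdown(81.7,45))
E
```

```text
t 6.17 turn [0.005 0.777 0.003] shift cm [ 0.09  0.05 -0.14] F [-0.1  0.1 -5.7] open 0.685 q [-0.1   0.2   2.    0.01  0.93  0.04] tcp [0.5464 0.0492 0.0836]
```

Call:
servo_tool --increments "0 0.06 0 0 0 0 4;0 0.14 0 0 0 0 4;0 0.23 0 0 0 0 4;0 0.32 0 0 0 0 4;0 0.41 0 0 0 0 4;0 0.5 0 0 0 -0.1 4;0 0.59 0 0 0 -0.1 4;0 0.68 0 0 0 -0.1 4;0 0.75 0 0 0 -0.1 4;0.005 0.78 0.003 0 0 -0.1 4"

```text
time: 7.0
eef_pos: [0.5459, 0.0489, 0.083]
tcp_rot: [0.699, 0.604, 0.29, -0.251]
contact_force: [-0.3, -0.1, -6.4]
opening: 0.69
```

```bash
python3 - <<'E'
from h import *
inc([.547,.05,.035],Rdown(81.7,45))
snap('wrist','w7');snap('scene','s7');crop('s7',230,150,350,270,4,'s7b')
E
```

```text
t 7.00 turn [-0.001 -0.001 -0.   ] shift cm [-3.31  0.1   3.48] F [-0.3 -0.1 -6.4] open 0.69 q [-0.41  0.3   2.05  0.82  1.2  -0.74] tcp [0.5459 0.0489 0.083 ]
```

View pics/w7.png

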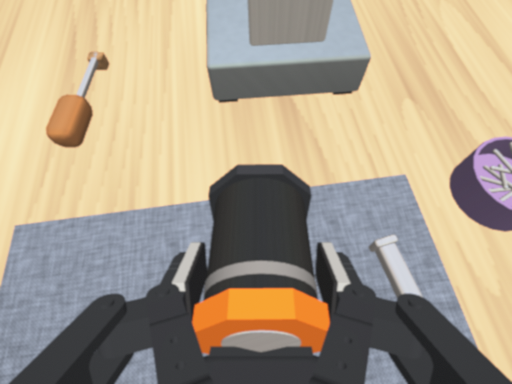

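View pics/s7b.png

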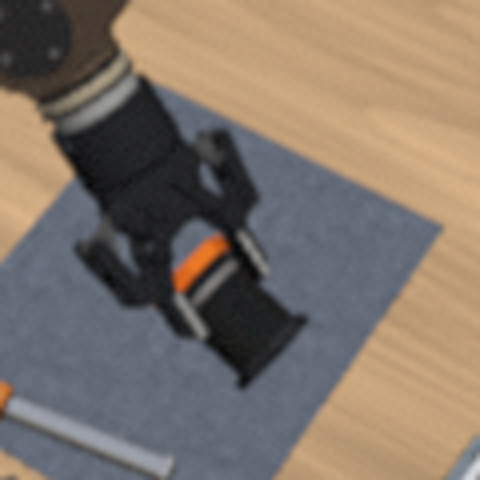

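```bash
python3 - <<'E'
from h import *
for f in('w6','w7'):
    P=cloud(f)
    # silhouettes: central column profile
    for v in range(130,370,12): print(f,v,P[v,261].round(4),ld(f)['im'][v,261])
E
```

```text
w6 130 [5.489e-01 5.210e-02 5.000e-04] [149 158 174]
w6 142 [0.5533 0.0848 0.0335] [40 41 43]
w6 154 [0.5531 0.0835 0.0395] [58 59 62]
w6 166 [0.5524 0.0795 0.0435] [37 35 35]
w6 178 [0.5523 0.079  0.0498] [38 36 36]
w6 190 [0.5522 0.0788 0.0559] [38 36 37]
w6 202 [0.552  0.0778 0.0615] [38 36 36]
w6 214 [0.5519 0.0779 0.0674] [39 37 38]
w6 226 [0.5518 0.0776 0.0729] [38 36 37]
w6 238 [0.5517 0.0773 0.0783] [38 35 36]
w6 250 [0.5516 0.0768 0.0834] [37 36 35]
w6 262 [0.5514 0.0757 0.0882] [37 35 35]
w6 274 [0.5514 0.0761 0.0932] [90 88 87]
w6 286 [0.5514 0.0764 0.098 ] [37 35 35]
w6 298 [0.5512 0.0754 0.1025] [37 36 36]
w6 310 [0.5515 0.0783 0.1072] [167  86  33]
w6 322 [0.5514 0.0778 0.1114] [167  86  35]
w6 334 [0.5514 0.0779 0.1155] [168  88  36]
w6 346 [ 0.3135 -1.5476  0.1562] [164 136  98]
w6 358 [0.5549 0.1025 0.1219] [36 37 39]
w7 130 [ 0.5674  0.1975 -0.    ] [236 211 162]
w7 142 [ 0.5655  0.184  -0.001 ] [238 214 165]
w7 154 [ 0.5634  0.1703 -0.0008] [238 215 165]
w7 166 [0.5535 0.1028 0.0897] [72 72 76]
w7 178 [0.5526 0.0963 0.0875] [53 55 57]
w7 190 [0.5512 0.087  0.0913] [55 56 58]
w7 202 [0.5501 0.0798 0.0918] [55 56 58]
w7 214 [0.5489 0.0716 0.0956] [55 57 58]
w7 226 [0.5479 0.0647 0.0974] [55 56 58]
w7 238 [0.5469 0.0581 0.0995] [54 56 58]
w7 250 [0.546  0.052  0.1013] [55 56 58]
w7 262 [0.5452 0.0467 0.1011] [173 167 164]
w7 274 [0.5444 0.041  0.1035] [86 85 85]
w7 286 [0.5436 0.0358 0.1058] [57 56 58]
w7 298 [0.5429 0.0305 0.1111] [247 164  50]
w7 310 [0.5422 0.0262 0.1111] [247 163  50]
w7 322 [0.5416 0.0221 0.1083] [205 102  36]
w7 334 [0.541  0.0181 0.0967] [153 148 143]
w7 346 [0.5403 0.0133 0.0791] [153 147 142]
w7 358 [0.5401 0.0116 0.1352] [51 52 55]
```

Call:
servo_tool --increments "0 0 0 0 0 0 4;0 0.05 0 0 0 0 4;0 0.12 0 0 0 0 4;0 0.19 0 0 0 0 4;0 0.25 0 0 0 0 4;0 0.28 0 0 0 0 4;0 0.28 0 0 0 0 4" --grip_force 90

```text
time: 7.68
eef_pos: [0.5471, 0.05, 0.0839]
tcp_rot: [0.651, 0.564, 0.385, -0.332]
contact_force: [-0.2, -0.4, -5.0]
opening: 0.677
```

```bash
cat >> h.py <<'E'
def prof(f,u=261,v0=150,v1=350,s=10):
    P=cloud(f);im=ld(f)['im']
    for v in range(v0,v1,s): print(v,P[v,u].round(4),im[v,u])
E
python3 - <<'E'
from h import *
inc([.547,.05,.035],Rdown(81.7,61))
snap('wrist','w8');prof('w8')
E
```

```text
t 7.68 turn [ 0.001 -0.001  0.001] shift cm [-4.28 -0.02  2.36] F [-0.2 -0.4 -5. ] open 0.677 q [-0.48  0.41  2.03  1.    1.39 -0.9 ] tcp [0.5471 0.05   0.0839]
150 [ 5.752e-01  2.400e-01 -5.000e-04] [223 188 145]
160 [ 5.726e-01  2.229e-01 -5.000e-04] [231 202 155]
170 [0.554  0.0985 0.1036] [71 72 75]
180 [0.5533 0.0937 0.1005] [52 53 55]
190 [0.5521 0.0859 0.1008] [53 55 57]
200 [0.5511 0.0788 0.1007] [54 55 57]
210 [0.5501 0.0723 0.1005] [52 55 56]
220 [0.5491 0.0653 0.1014] [54 55 57]
230 [0.5483 0.0598 0.1008] [53 55 56]
240 [0.5474 0.0539 0.1012] [54 55 57]
250 [0.5466 0.0485 0.1014] [53 55 57]
260 [0.5458 0.0429 0.1024] [137 134 131]
270 [0.5451 0.0385 0.1016] [174 170 166]
280 [0.5444 0.0339 0.1017] [52 54 56]
290 [0.5436 0.0281 0.1051] [246 167  53]
300 [0.543  0.0241 0.105 ] [246 168  56]
310 [0.5424 0.0204 0.1047] [246 168  55]
320 [0.542  0.0173 0.103 ] [152  77  29]
330 [0.5419 0.0168 0.093 ] [183 177 183]
340 [0.5419 0.0167 0.0798] [114 110 107]
```

View pics/w8.png

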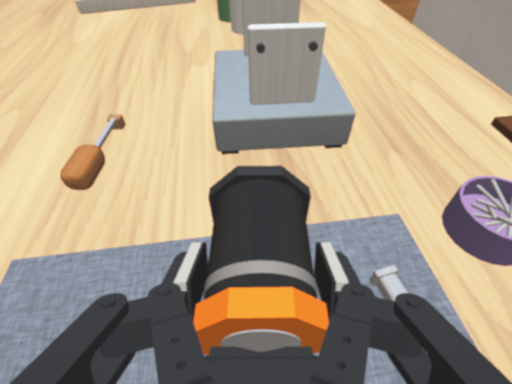

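Call:
servo_tool --increments "0 0 0 -0.4 0 0.22 4;0 0 0 -1 0 0.55 4;0 0 0 -1.6 0 0.88 4;0 0 0 -2.2 0 1.2 4;0 0 0 -2.7 0 1.48 4;0 0 0 -3.05 0 1.68 4;0 0 0 -3.3 0 1.81 4;0 0 0 -3.4 0 1.87 4;0 0 0 -3.4 0 1.87 4"

```text
time: 8.48
eef_pos: [0.5474, 0.05, 0.0455]
tcp_rot: [0.651, 0.563, 0.386, -0.332]
contact_force: [-0.1, 0.0, -5.7]
opening: 0.673
```

```bash
python3 - <<'E'
from h import *
inc([.547,.05,.0415],Rdown(81.7,61))
snap('wrist','w9');prof('w9',v0=170,s=20)
E
```

```text
t 8.48 turn [ 0.002 -0.003  0.001] shift cm [-0.35 -0.04  0.19] F [-0.1  0.  -5.7] open 0.673 q [-0.48  0.49  2.02  1.01  1.35 -0.96] tcp [0.5474 0.05   0.0455]
170 [0.5543 0.0983 0.0654] [73 75 78]
190 [0.5523 0.0852 0.0631] [55 56 58]
210 [0.5504 0.0719 0.0626] [55 56 58]
230 [0.5485 0.0593 0.0631] [55 56 58]
250 [0.5469 0.0485 0.0628] [55 56 59]
270 [0.5453 0.0378 0.0645] [180 176 172]
290 [0.5438 0.0282 0.0662] [247 172  55]
310 [0.5427 0.0207 0.0652] [247 173  56]
330 [0.5422 0.0173 0.0527] [189 182 188]
```

Call:
servo_tool --increments "0 0 0 -0.08 0 0.05 4;0 0 0 -0.16 0 0.09 4;0 0 0 -0.24 0 0.13 4;0 0 0 -0.32 0 0.17 4;0 0 0 -0.36 0 0.2 4;0 0 0 -0.36 0 0.2 4"

```text
time: 9.03
eef_pos: [0.5474, 0.05, 0.0416]
tcp_rot: [0.651, 0.563, 0.386, -0.332]
contact_force: [-0.3, -0.5, -5.6]
opening: 0.675
```

Not in contact yet; creep on.

Call:
servo_tool --increments "0 0 0 -0.05 0 0.03 4;0 0 0 -0.1 0 0.06 4;0 0 0 -0.1 0 0.06 4;0 0 0 -0.1 0 0.06 4"

```text
time: 9.37
eef_pos: [0.5475, 0.05, 0.0406]
tcp_rot: [0.651, 0.563, 0.386, -0.332]
contact_force: [0.4, -0.2, -5.4]
opening: 0.673
```

```bash
python3 - <<'E'
from h import *
inc([.547,.05,.0415],Rdown(81.7,61))
snap('wrist','w10');prof('w10',v0=170,s=20)
E
```

```text
t 9.37 turn [ 0.002 -0.003  0.002] shift cm [ 0.08 -0.05 -0.05] F [ 0.4 -0.2 -5.4] open 0.673 q [-0.48  0.5   2.02  1.02  1.34 -0.97] tcp [0.5475 0.05   0.0406]
170 [0.5543 0.0977 0.0611] [73 75 78]
190 [0.5525 0.0859 0.0575] [55 58 59]
210 [0.5504 0.0716 0.0581] [56 57 59]
230 [0.5486 0.0593 0.0581] [55 57 59]
250 [0.5469 0.0479 0.0589] [55 56 58]
270 [0.5454 0.038  0.0591] [183 178 174]
290 [0.5439 0.028  0.0618] [247 174  56]
310 [0.5427 0.0199 0.0625] [247 176  58]
330 [0.5423 0.0171 0.0484] [191 185 193]
```

Call:
servo_tool --increments "0 0 0 -0.05 0 0.03 4;0 0 0 -0.09 0 0.05 4;0 0 0 -0.13 0 0.07 4;0 0 0 -0.13 0 0.07 4;0 0 0 -0.13 0 0.07 4"

```text
time: 9.83
eef_pos: [0.5476, 0.05, 0.0404]
tcp_rot: [0.65, 0.563, 0.386, -0.333]
contact_force: [-3.6, -1.8, 5.2]
opening: 0.672
```

Call:
servo_tool --increments "0 0 0 0.06 0 -0.03 4;0 0 0 0.06 0 -0.03 5.7;0 0 0 0.06 0 -0.03 5.9;0 0 0 0.06 0 -0.03 6.2;0 0 0 0.06 0 -0.03 6.6;0 0 0 0.06 0 -0.03 7.2;0 0 0 0.06 0 -0.03 8;0 0 0 0.06 0 -0.03 8.5;0 0 0 0.06 0 -0.03 8.5;0 0 0 0.06 0 -0.03 8.5" --grip_force 30

```text
time: 10.67
eef_pos: [0.5476, 0.05, 0.0398]
tcp_rot: [0.651, 0.563, 0.386, -0.332]
contact_force: [-0.7, -0.2, 0.2]
opening: 0.992
```

```bash
python3 - <<'E'
from h import *
inc([.547,.05,.0415],Rdown(81.7,61))
snap('wrist','w11');prof('w11',v0=170,s=20)
E
```

```text
t 10.67 turn [ 0.002 -0.003  0.002] shift cm [ 0.15 -0.06 -0.09] F [-0.7 -0.2  0.2] open 0.992 q [-0.48  0.5   2.02  1.02  1.34 -0.97] tcp [0.5476 0.05   0.0398]
170 [0.5541 0.0963 0.0616] [72 74 77]
190 [0.5523 0.0838 0.0589] [54 56 58]
210 [0.5504 0.0708 0.0582] [54 56 58]
230 [0.5486 0.0593 0.0574] [54 55 58]
250 [0.547  0.0483 0.0574] [54 55 57]
270 [0.5455 0.0379 0.0585] [180 175 171]
290 [0.544  0.0282 0.0606] [247 172  56]
310 [0.5428 0.0204 0.0603] [247 173  56]
330 [0.5423 0.0167 0.0489] [184 167 166]
```

View pics/w11.png

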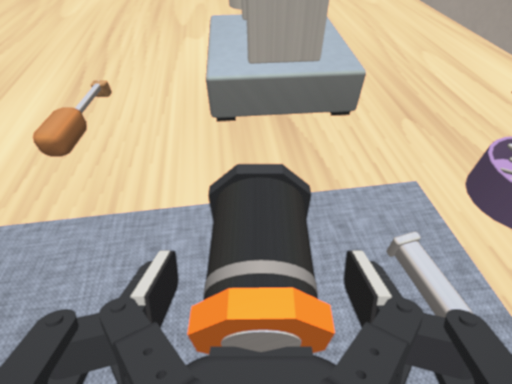

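Call:
servo_tool --increments "0 0 0 0 0 -0.6 8.5;0 0 0 0 0 -1.8 8.5;0 0 0 0 0 -3.5 8.5;0 0 0 0 0 -5.5 8.5;0 0 0 0 0 -7.5 8.5;0 0 0 0 0 -9.5 8.5;0 0 0 2 0 -11 8.5;0 -0.1 0 5 0 -12 8.5;0 -0.2 0 8 0 -12 8.5;0 -0.3 0 11 0 -12 8.5"

```text
time: 11.55
eef_pos: [0.5398, -0.0033, 0.196]
tcp_rot: [0.703, 0.606, 0.283, -0.241]
contact_force: [-0.0, 0.1, 0.3]
opening: 0.993
```

```bash
python3 - <<'E'
from h import *
inc([.547,.02,.25],Rdown(81.7,0))
E
```

```text
t 11.55 turn [ 0.006 -0.762 -0.004] shift cm [ 5.47  0.38 -2.24] F [-0.   0.1  0.3] open 0.993 q [-0.5   0.12  2.    0.72  1.39 -0.62] tcp [ 0.5398 -0.0033  0.196 ]
```

Call:
servo_tool --increments "0 -0.1 0 1 0.1 -0.4 8.5;0 -0.2 0 2 0.1 -0.9 8.5;0 -0.3 0 3 0.2 -1.3 8.5;0 -0.4 0 4 0.3 -1.8 8.5;0 -0.5 0 5 0.4 -2.2 8.5;0 -0.6 0 5.4 0.4 -2.2 8.5;0 -0.7 0 5.4 0.4 -2.2 8.5;0 -0.76 0 5.4 0.4 -2.2 8.5;0 -0.76 0 5.4 0.4 -2.2 8.5;0 -0.76 0 5.4 0.4 -2.2 8.5"

```text
time: 12.38
eef_pos: [0.5466, 0.0214, 0.2477]
tcp_rot: [0.757, 0.654, 0.004, -0.002]
contact_force: [-0.2, -0.2, -0.2]
opening: 1.0
```

```bash
python3 - <<'E'
from h import *
snap('wrist','w12');snap('top','t12')
crop('w12',0,0,512,384,1.5,'w12b')
crop('t12',110,120,250,260,5,'t12b')
print(ctrl.get_state()['eef_pos'])
E
```

```text
[0.54655532 0.02060862 0.24727986]
```

View pics/w12b.png

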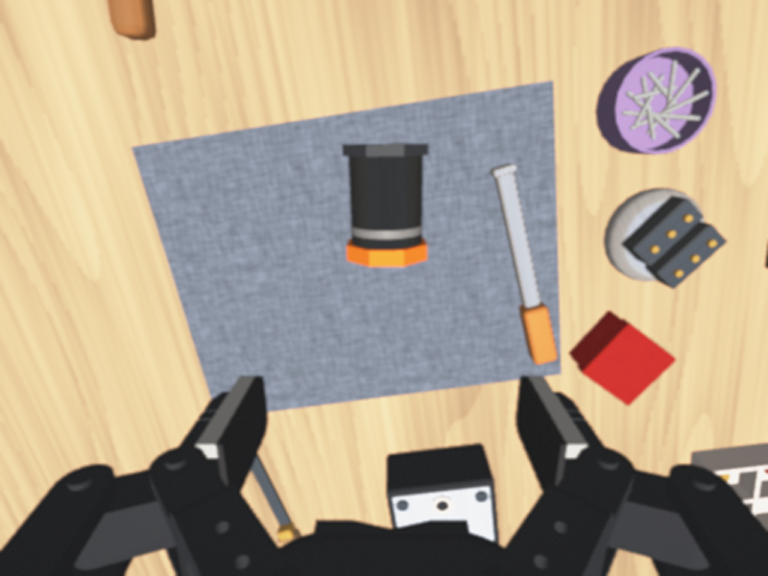

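View pics/t12b.png

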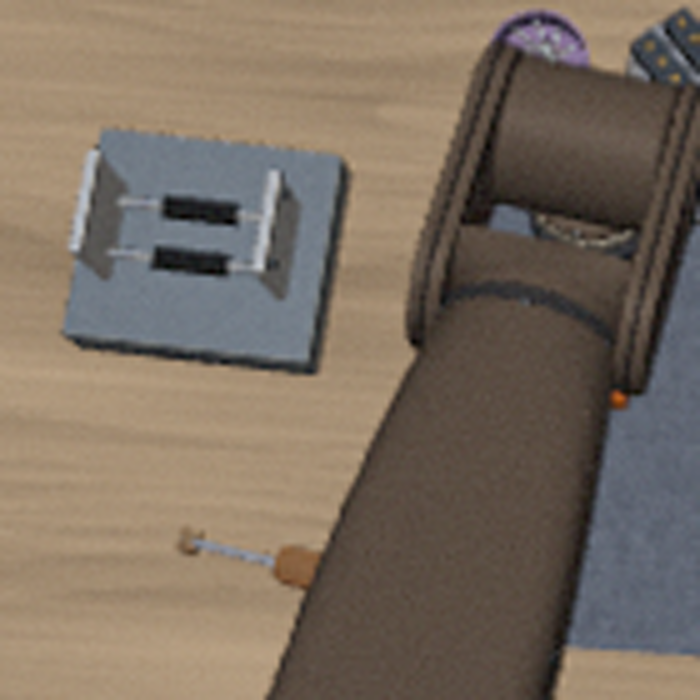

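```bash
python3 - <<'E'
from h import *
crop('w12',215,85,300,190,7,'w12c')
a=w('w12',386.5/1.5,267/1.5,.062);b=w('w12',385.5/1.5,145/1.5,.062)
print(a,b,np.linalg.norm(a-b),(a+b)/2,np.degrees(np.arctan2(*(b-a)[[1,0]])))
for v in(165,180,195,210):
    l=w('w12',349.5/1.5,v/1.5,.031);print(l)
P=cloud('w12');im=ld('w12')['im'].astype(int)
# body+flange points above bench
m=(P[...,2]>.02)&(P[...,2]<.07)&(abs(P[...,0]-.547)<.045)&(abs(P[...,1]-.055)<.07)
q=P[m];print(len(q),q.min(0),q.max(0))
r=cv2.minAreaRect((q[:,:2]*1000).astype(np.float32));print(r)
E
```

```text
[0.54241417 0.01619989 0.062     ] [0.5545241  0.10100936 0.062     ] 0.08566968935186282 [0.54846913 0.05860463 0.062     ] 81.87367636081969
[0.52520743 0.09060266 0.031     ]
[0.52327502 0.07975239 0.031     ]
[0.52130169 0.06867238 0.031     ]
[0.51928614 0.05735524 0.031     ]
4045 [0.51167386 0.01309852 0.02251479] [0.5842265  0.10610555 0.06322104]
((547.96484375, 59.3336181640625), (85.873779296875, 61.84632873535156), 81.98667907714844)
```

View pics/w12c.png

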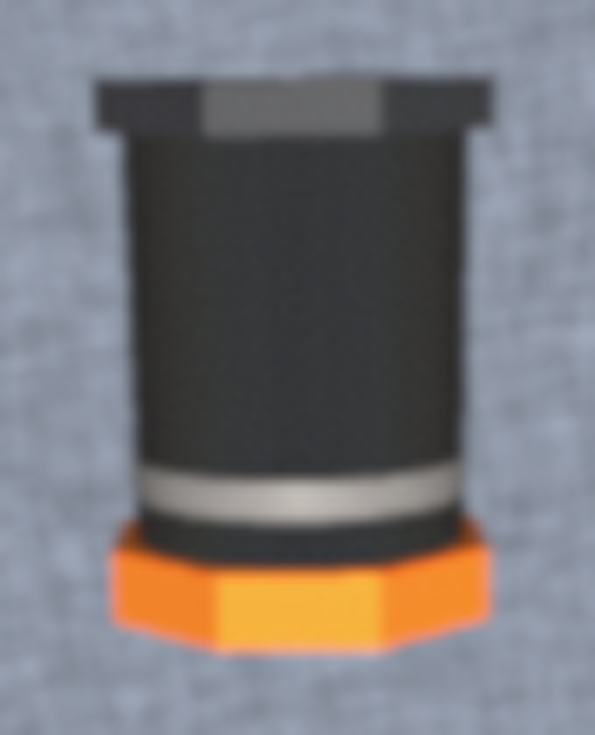

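```bash
python3 - <<'E'
from h import *
inc([.5484,.060,.10],Rdown(81.9,0))
E
```

```text
t 12.48 turn [ 0.002 -0.008 -0.006] shift cm [ 3.8  -0.42 14.76] F [ 0.4 -0.4  0.4] open 0.997 q [-0.15  0.    1.89  0.01  1.25 -0.01] tcp [0.5466 0.0206 0.2473]
```

Call:
servo_tool --increments "0 -0.005 -0.006 1 -0.1 2 8.5;0.002 -0.008 -0.006 2 -0.2 5 8.5;0.002 -0.008 -0.006 3 -0.4 8 8.5;0.002 -0.008 -0.006 3.8 -0.4 11 8.5;0.002 -0.008 -0.006 3.8 -0.4 13 8.5;0.002 -0.008 -0.006 3.8 -0.4 14.5 8.5;0.002 -0.008 -0.006 3.8 -0.4 14.8 8.5;0.002 -0.008 -0.006 3.8 -0.4 14.8 8.5"

```text
time: 13.15
eef_pos: [0.5479, 0.0597, 0.0982]
tcp_rot: [0.755, 0.655, -0.001, -0.001]
contact_force: [0.2, 0.3, 1.0]
opening: 0.998
```

```bash
python3 - <<'E'
from h import *
inc([.5484,.060,.028],Rdown(81.9,0))
snap('wrist','w13')
E
```

```text
t 13.15 turn [-0.003  0.    -0.   ] shift cm [0.04 0.07 7.02] F [0.2 0.3 1. ] open 0.998 q [-0.08  0.19  1.99 -0.    0.97  0.07] tcp [0.5479 0.0597 0.0982]
```

View pics/w13.png

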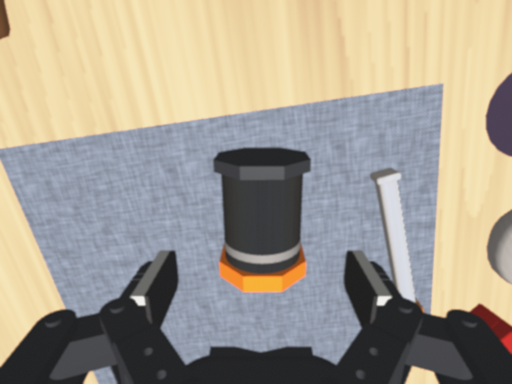

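Centred between the fingers. Descend and close.

Call:
servo_tool --increments "0 0 0 0 0.05 1 8.5;0 0 0 0 0.05 2.5 8.5;0 0 0 0 0.05 4 8.5;0 0 0 0 0.05 5.3 8.5;0 0 0 0 0.05 6.3 8.5;0 0 0 0 0.05 7 8.5;0 0 0 0 0.05 7 8.5;0 0 0 0 0.05 7 8.5"

```text
time: 13.87
eef_pos: [0.5495, 0.0604, 0.0296]
tcp_rot: [0.755, 0.656, -0.0, 0.0]
contact_force: [-1.2, 0.1, -0.4]
opening: 0.998
```

Call:
servo_tool --increments "0 0 0 0 0 0 6.5;0 0 0 0 0 0 6;0 0 0 0 0 0 5.5;0 0 0 0 0 0 5;0 0 0 0 0 0 4.5;0 0 0 0 0 0 4;0 0 0 0 0 0 4;0 0 0 0 0 0 4" --grip_force 70

```text
time: 14.53
eef_pos: [0.5496, 0.0605, 0.031]
tcp_rot: [0.755, 0.656, -0.0, 0.0]
contact_force: [-4.1, -0.3, 6.1]
opening: 0.631
```

```bash
python3 - <<'E'
from h import *
inc([.5484,.060,.028],Rdown(81.9,0))
snap('wrist','w14')
E
```

```text
t 14.53 turn [0.    0.001 0.002] shift cm [-0.07 -0.11  0.3 ] F [-4.1 -0.3  6.1] open 0.631 q [-0.07  0.3   2.   -0.    0.84  0.07] tcp [0.5496 0.0605 0.031 ]
```

View pics/w14.png

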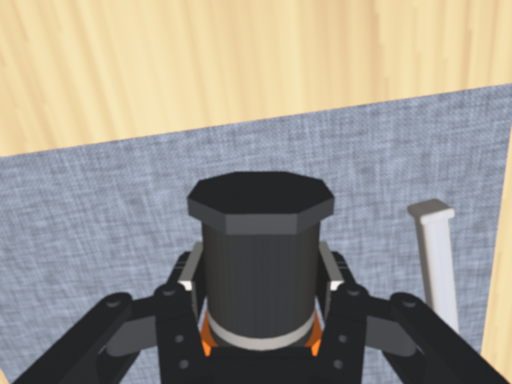

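Call:
servo_tool --increments "0 0 0 0 0 -0.3 4;0 0 0 0 0 -0.8 4;0 0 0 0 0 -1.5 4;0 0 0 0 0 -2.2 4;0 0 0 0 0 -3 4;0 0 0 0 0 -3 4" --grip_force 90

```text
time: 15.08
eef_pos: [0.5508, 0.0604, 0.0617]
tcp_rot: [0.755, 0.656, 0.001, 0.002]
contact_force: [1.2, -0.1, -5.7]
opening: 0.627
```

```bash
python3 - <<'E'
from h import *
inc([.5484,.060,.20],Rdown(93.3,0))
snap('wrist','w15');prof('w15',v0=180,v1=360)
E
```

```text
t 15.08 turn [ 0.004  0.001 -0.197] shift cm [ -0.08  -0.17 -13.83] F [ 1.2 -0.1 -5.7] open 0.627 q [-0.07  0.25  2.   -0.    0.89  0.07] tcp [0.5508 0.0604 0.0617]
180 [0.5563 0.1018 0.0495] [37 37 39]
190 [0.5562 0.102  0.0656] [36 37 38]
200 [0.5561 0.1017 0.0774] [37 38 39]
210 [0.5561 0.1019 0.0885] [38 38 40]
220 [0.5558 0.0998 0.0929] [86 86 89]
230 [0.5552 0.0953 0.0918] [85 86 89]
240 [0.5544 0.0898 0.089 ] [57 59 61]
250 [0.5538 0.0855 0.0891] [57 58 61]
260 [0.5531 0.0808 0.0887] [56 58 60]
270 [0.5524 0.0757 0.0877] [58 59 61]
280 [0.5519 0.072  0.0892] [57 58 61]
290 [0.5512 0.0673 0.0892] [57 58 60]
300 [0.5504 0.0616 0.0882] [57 58 60]
310 [0.5499 0.0581 0.09  ] [56 58 61]
320 [0.549  0.0518 0.0887] [56 57 60]
330 [0.5484 0.0472 0.0894] [57 58 60]
340 [0.5475 0.0411 0.0888] [185 179 176]
350 [0.5467 0.0353 0.0886] [85 84 84]
```

View pics/w15.png

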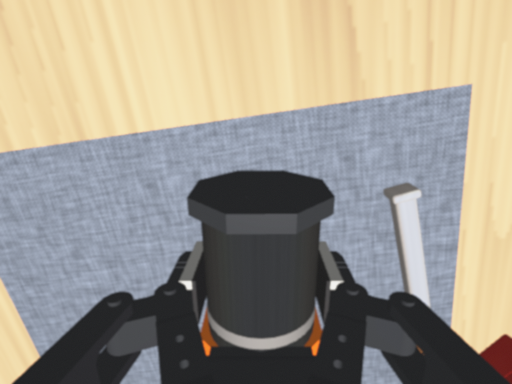

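```bash
python3 - <<'E'
from h import *
inc([.600,.195,.25],Rdown(86.7,0))
E
```

```text
t 15.13 turn [ 0.004  0.001 -0.082] shift cm [ 14.01   3.1  -18.89] F [-0.3  0.3 -5.7] open 0.623 q [-0.07  0.25  2.   -0.    0.89  0.07] tcp [0.5505 0.0604 0.0611]
```

Call:
servo_tool --increments "0 0 0 0 0 -1.5 4;0 0 0 0 0 -4 4;0 0 0 0.5 0.1 -7 4;0 0 -0.01 2 0.4 -10 4;0 0 -0.02 4 0.8 -13 4;0 0 -0.04 6.5 1.4 -15.5 4;0 0 -0.06 9 2 -17.5 4;0 0 -0.08 11.5 2.5 -18.9 4;0.004 0 -0.082 13.3 2.9 -18.9 4;0.004 0 -0.082 14 3.1 -18.9 4"

```text
time: 15.97
eef_pos: [0.6004, 0.1974, 0.2498]
tcp_rot: [0.727, 0.687, 0.0, -0.001]
contact_force: [-1.0, -0.5, -5.4]
opening: 0.623
```

Call:
servo_tool --increments "0 0 0 0 0 0 4;0 0 0 0 0 0 4"

```text
time: 16.13
eef_pos: [0.5986, 0.1945, 0.2467]
tcp_rot: [0.727, 0.687, -0.003, -0.002]
contact_force: [-0.3, -0.1, -5.3]
opening: 0.625
```

```bash
python3 - <<'E'
from h import *
inc([.605,.315,.25],Rdown(86.7,0))
snap('wrist','w16');crop('w16',0,0,512,384,1.5,'w16b')
E
```

```text
t 16.13 turn [-0.007  0.002  0.   ] shift cm [12.07 -0.05 -0.35] F [-0.3 -0.1 -5.3] open 0.625 q [ 0.15  0.19  1.69 -0.    1.27  0.21] tcp [0.5986 0.1945 0.2467]
```

View pics/w16b.png

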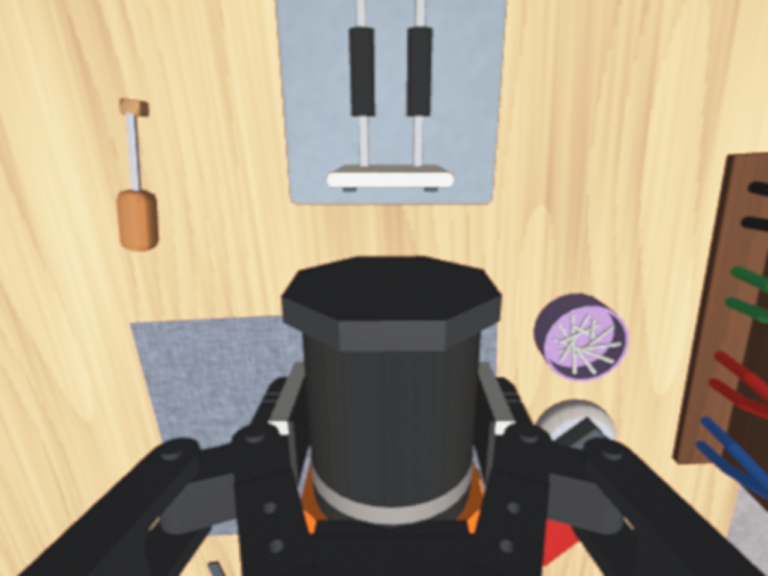

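```bash
python3 - <<'E'
from h import *
crop('w16',215,0,305,80,8,'w16c')
prof('w16',u=241,v0=4,v1=130,s=8)
E
```

```text
4 [0.5883 0.3529 0.0683] [210 214 219]
12 [0.5878 0.3464 0.0694] [211 214 219]
20 [0.5876 0.339  0.0745] [53 55 57]
28 [0.587  0.3331 0.0723] [56 57 58]
36 [0.5865 0.3264 0.0732] [55 56 58]
44 [0.586  0.3198 0.0737] [55 56 58]
52 [0.5854 0.3132 0.0731] [55 56 58]
60 [0.5849 0.3064 0.0734] [55 56 58]
68 [0.5843 0.2994 0.0737] [55 56 58]
76 [0.5838 0.2924 0.0744] [91 92 96]
84 [0.5828 0.2854 0.0683] [212 215 220]
92 [0.5823 0.2781 0.0689] [212 216 219]
100 [0.5816 0.2706 0.0681] [210 213 218]
108 [0.5811 0.263  0.0688] [210 211 216]
116 [0.5848 0.2595 0.1263] [241 239 236]
124 [0.5841 0.2529 0.1239] [214 214 212]
```

View pics/w16c.png

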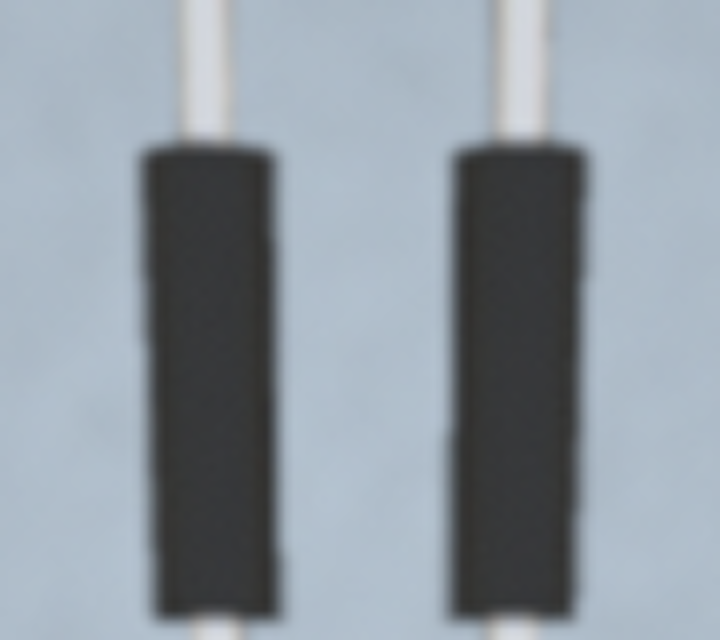

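```bash
python3 - <<'E'
from h import *
L=[w('w16',240.9,18.5,.074),w('w16',242.1,77.1,.074)];R=[w('w16',280,18.3,.074),w('w16',279,77.1,.074)]
print(L,R)
print('lens',np.linalg.norm(L[0]-L[1]),np.linalg.norm(R[0]-R[1]),'gap',np.linalg.norm(L[0]-R[0]))
m=(sum(L)+sum(R))/4;print('mid',m)
for a in(L,R):print(np.degrees(np.arctan2(*(a[0]-a[1])[[1,0]])))
d=np.mean(L,0)-np.mean(R,0);print('cross',np.degrees(np.arctan2(d[1],d[0])))
# held barrel
P=cloud('w16');b=(P[...,2]>.22)&(P[...,2]<.29)&(P[...,1]>.15)&(P[...,1]<.25)&(abs(P[...,0]-.6)<.045)
for v in range(180,345,15):print(v,P[v,261].round(4))
q=P[235:300]; 
im=ld('w16')['im'].sum(-1)
for v in(250,260,270,280): print(v,np.nonzero(im[v,195:330]<240)[0][[0,-1]]+195, im[v,200:214],im[v,312:326])
E
```

```text
[array([0.58755901, 0.34029672, 0.074     ]), array([0.58476665, 0.29138537, 0.074     ])] [array([0.6225685 , 0.33835711, 0.074     ]), array([0.61980429, 0.28932607, 0.074     ])]
lens 0.04899099890056121 0.049108900243612696 gap 0.035063177136291916
mid [0.60367461 0.31484132 0.074     ]
86.7325199879716
86.77327191231997
cross 176.73260082796742
180 [0.6005 0.2362 0.2343]
195 [0.6006 0.2363 0.2568]
210 [0.6008 0.2364 0.2737]
225 [0.6005 0.2319 0.2771]
240 [0.6001 0.2245 0.2746]
255 [0.5996 0.2174 0.2737]
270 [0.5992 0.2103 0.2733]
285 [0.5988 0.2032 0.2733]
300 [0.5984 0.1966 0.2743]
315 [0.598  0.1884 0.2737]
330 [0.5975 0.1805 0.2738]
250 [203 319] [304 295 253 185 138 133 138 143 145 147 148 150 153 154] [154 152 149 144 140 135 159 223 280 301 307 306 303 306]
260 [199 322] [125 100  97  99 115 125 131 136 143 146 148 147 151 154] [151 148 148 143 132 122 107 100  96 115 179 253 295 304]
270 [195 326] [ 97  98 100 101 105 117 126 136 139 141 148 145 149 154] [149 146 143 138 126 110  96  95  90  95  96 100  95 122]
280 [195 329] [100  97  97 102  99 109 119 127 134 138 144 143 152 151] [150 146 138 130 113 102  96  95  94  98  94  96  95  99]
```

```bash
python3 - <<'E'
from h import *
inc([.6036,.3139,.20],Rdown(86.75,0))
E
```

```text
t 16.18 turn [-0.007  0.002 -0.002] shift cm [12.01 -0.16  4.65] F [ 0.3 -0.3 -6. ] open 0.627 q [ 0.15  0.19  1.69 -0.    1.27  0.21] tcp [0.5986 0.194  0.2467]
```

Call:
servo_tool --increments "-0.007 0.002 -0.002 0.8 0 0 4;-0.007 0.002 -0.002 2.2 0 0 4;-0.007 0.002 -0.002 4.2 0 0.2 4;-0.007 0.002 -0.002 6.4 -0.1 0.5 4;-0.007 0.002 -0.002 8.6 -0.1 1.2 4;-0.007 0.002 -0.002 10.4 -0.1 2.2 4;-0.007 0.002 -0.002 11.5 -0.2 3.4 4;-0.007 0.002 -0.002 12 -0.2 4.6 4;-0.007 0.002 -0.002 12 -0.2 4.6 4;-0.007 0.002 -0.002 12 -0.2 4.6 4"

```text
time: 17.02
eef_pos: [0.6033, 0.3141, 0.2002]
tcp_rot: [0.727, 0.687, -0.0, 0.0]
contact_force: [-0.4, -1.6, -5.6]
opening: 0.625
```

```bash
python3 - <<'E'
from h import *
inc([.6036,.3139,.110],Rdown(86.75,0))
snap('wrist','w17');snap('scene','s17');crop('s17',300,200,460,340,4,'s17b')
E
```

```text
t 17.02 turn [-0.     0.001  0.001] shift cm [-0.01  0.03  9.02] F [-0.4 -1.6 -5.6] open 0.625 q [ 0.33  0.33  1.6  -0.    1.21  0.39] tcp [0.6033 0.3141 0.2002]
```

View pics/w17.png

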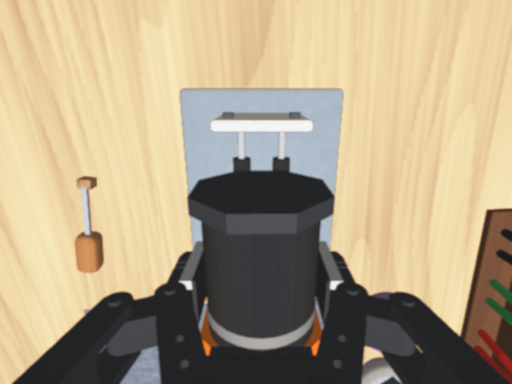

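View pics/s17b.png

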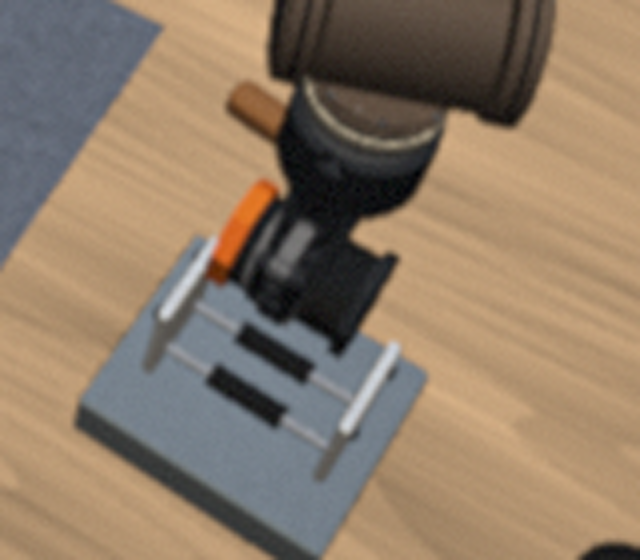

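Call:
servo_tool --increments "0 0 0 0 0 0.8 4;0 0 0 0 0 2.2 4;0 0 0 0 0 4 4;0 0 0 0 0 5.8 4;0 0 0 0 0 7.2 4;0 0 0 0 0 8.2 4;0 0 0 0 0 8.8 4;0 0 0 0 0 8.9 4;0 0 0 0 0 8.9 4"

```text
time: 17.87
eef_pos: [0.6048, 0.3149, 0.1134]
tcp_rot: [0.727, 0.687, 0.002, 0.001]
contact_force: [0.1, 0.1, -6.3]
opening: 0.625
```

```bash
python3 - <<'E'
from h import *
inc([.6036,.3139,.0985],Rdown(86.75,0))
snap('wrist','w18');prof('w18',v0=180,v1=330,s=20)
E
```

```text
t 17.87 turn [ 0.004 -0.001  0.001] shift cm [-0.11 -0.12  1.49] F [ 0.1  0.1 -6.3] open 0.625 q [0.33 0.42 1.65 0.   1.06 0.39] tcp [0.6048 0.3149 0.1134]
180 [0.6068 0.3569 0.1019] [36 37 38]
200 [0.6067 0.3566 0.1294] [36 37 38]
220 [0.6065 0.3546 0.1447] [83 85 87]
240 [0.6059 0.3439 0.1397] [55 57 59]
260 [0.6055 0.3358 0.1409] [55 57 59]
280 [0.6049 0.3262 0.1404] [55 56 58]
300 [0.6044 0.3168 0.1409] [54 56 58]
320 [0.6038 0.3071 0.1414] [54 55 58]
```

View pics/w18.png

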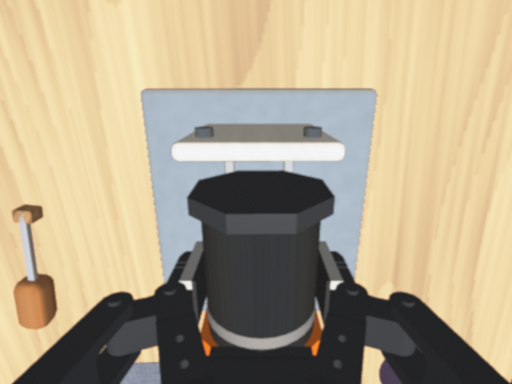

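Call:
servo_tool --increments "0.004 0 0 -0.05 -0.06 0.3 4;0.004 0 0 -0.1 -0.12 0.6 4;0.004 0 0 -0.1 -0.12 0.9 4;0.004 0 0 -0.1 -0.12 1.15 4;0.004 0 0 -0.1 -0.12 1.3 4;0.004 0 0 -0.1 -0.12 1.3 4;0.004 0 0 -0.1 -0.12 1.3 4"

```text
time: 18.5
eef_pos: [0.6033, 0.314, 0.1003]
tcp_rot: [0.727, 0.687, 0.0, -0.001]
contact_force: [0.3, -0.1, -5.9]
opening: 0.625
```

```bash
python3 - <<'E'
from h import *
inc([.6036,.3139,.0985],Rdown(86.75,0))
E
```

```text
t 18.50 turn [-0.001 -0.001  0.001] shift cm [-0.01  0.03  0.18] F [ 0.3 -0.1 -5.9] open 0.625 q [0.33 0.44 1.66 0.   1.04 0.39] tcp [0.6033 0.314  0.1003]
```

Call:
servo_tool --increments "0 0 0 0 0 0.05 4;0 0 0 0 0 0.1 4;0 0 0 0 0 0.15 4;0 0 0 0 0 0.15 4"

```text
time: 18.83
eef_pos: [0.6034, 0.314, 0.0989]
tcp_rot: [0.727, 0.687, 0.0, -0.001]
contact_force: [0.3, -0.3, -4.9]
opening: 0.629
```

Call:
servo_tool --increments "0 0 0 0 0 0.03 4;0 0 0 0 0 0.06 4;0 0 0 0 0 0.06 4;0 0 0 0 0 0.06 4"

```text
time: 19.17
eef_pos: [0.6034, 0.314, 0.0984]
tcp_rot: [0.727, 0.687, 0.0, -0.001]
contact_force: [0.5, 0.5, -6.0]
opening: 0.624
```

Call:
servo_tool --increments "0 0 0 0 0 0.03 4;0 0 0 0 0 0.06 4;0 0 0 0 0 0.09 4;0 0 0 0 0 0.09 4"

```text
time: 19.5
eef_pos: [0.6035, 0.314, 0.0975]
tcp_rot: [0.727, 0.687, 0.0, -0.001]
contact_force: [-0.3, 0.1, -4.9]
opening: 0.625
```

Call:
servo_tool --increments "0 0 0 0 0 0.03 4;0 0 0 0 0 0.06 4;0 0 0 0 0 0.09 4;0 0 0 0 0 0.09 4"

```text
time: 19.83
eef_pos: [0.6036, 0.3141, 0.0974]
tcp_rot: [0.727, 0.687, 0.0, -0.001]
contact_force: [-1.0, -1.0, -1.4]
opening: 0.626
```

```bash
python3 - <<'E'
from h import *
inc([.6036,.3139,.0985],Rdown(86.75,0))
snap('wrist','w19');prof('w19',v0=180,v1=330,s=20)
E
```

```text
t 19.83 turn [-0.    -0.002  0.001] shift cm [-0.02 -0.   -0.11] F [-1.  -1.  -1.4] open 0.626 q [0.33 0.44 1.66 0.   1.04 0.39] tcp [0.6036 0.3141 0.0974]
180 [0.6056 0.3555 0.0838] [35 36 38]
200 [0.6056 0.3559 0.1138] [35 36 37]
220 [0.6054 0.3531 0.1273] [84 85 88]
240 [0.6049 0.3436 0.1247] [55 56 59]
260 [0.6043 0.3342 0.1237] [55 57 59]
280 [0.6038 0.3258 0.1249] [55 56 58]
300 [0.6033 0.3155 0.1241] [55 56 58]
320 [0.6027 0.3052 0.1242] [56 57 59]
```

Call:
servo_tool --increments "0 0 0 0 0 0.03 4;0 0 0 0 0 0.03 4;0 0 0 0 0 0.03 5.4;0 0 0 0 0 0.03 5.6;0 0 0 0 0 0.03 5.8;0 0 0 0 0 0.03 6;0 0 0 0 0 0.03 6.3;0 0 0 0 0 0.03 6.8;0 0 0 0 0 0.03 7.5;0 0 0 0 0 0.03 8.4" --grip_force 30

```text
time: 20.72
eef_pos: [0.6036, 0.314, 0.0964]
tcp_rot: [0.727, 0.687, 0.001, -0.001]
contact_force: [-0.1, -0.6, -0.0]
opening: 0.982
```

Call:
servo_tool --increments "0 0 0 0 0 0 8.5;0 0 0 0 0 0 8.5;0 0 0 0 0 -0.4 8.5;0 0 0 0 0 -1.2 8.5;0 0 0 0 0 -2.5 8.5;0 0 0 0 0 -4.5 8.5;0 0 0 0 0 -7 8.5;0 0 0 0 0 -10 8.5"

```text
time: 21.38
eef_pos: [0.6028, 0.3137, 0.1971]
tcp_rot: [0.727, 0.687, -0.0, -0.001]
contact_force: [0.9, 0.8, -1.1]
opening: 0.997
```

```bash
python3 - <<'E'
from h import *
inc([.6036,.24,.25],Rdown(86.75,0))
snap('wrist','w20');snap('scene','s20')
crop('s20',300,220,460,350,4,'s20b')
crop('w20',130,60,390,250,3,'w20b')
E
```

```text
t 21.38 turn [-0.002 -0.001  0.001] shift cm [-7.35  0.48 -5.29] F [ 0.9  0.8 -1.1] open 0.997 q [0.33 0.34 1.6  0.   1.2  0.39] tcp [0.6028 0.3137 0.1971]
```

View pics/w20b.png

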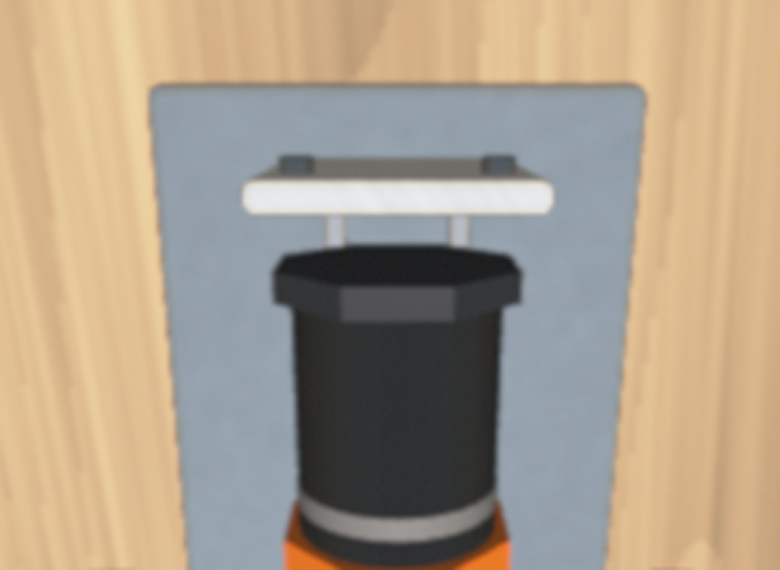

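View pics/s20b.png

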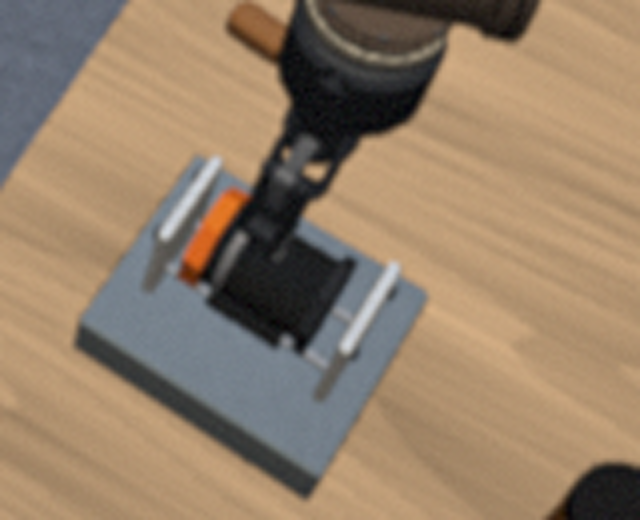

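Call:
servo_tool --increments "0 0 0 -0.5 0 -1.5 8.5;0 0 0 -1.5 0 -3.5 8.5;0 0 0 -4 0 -5.5 8.5;0 0 0 -6.5 0 -6.5 8.5;0 0 0 -9 0 -7 8.5;0 0 0 -10 0 -7 8.5;0 0 0 -10 0 -7 8.5;0 0 0 -10 0 -7 8.5"

```text
time: 22.15
eef_pos: [0.5975, 0.2138, 0.2654]
tcp_rot: [0.727, 0.687, -0.0, -0.001]
contact_force: [0.2, -0.2, 0.6]
opening: 0.994
```

```bash
python3 - <<'E'
from h import *
print(st()[1])
snap('wrist','w21')
crop('w21',160,0,360,150,4,'w21b')
P=cloud('w21')
m=(P[...,2]>.078)&(P[...,2]<.14)&(abs(P[...,0]-.604)<.036)&(abs(P[...,1]-.315)<.05)
q=P[m];print(len(q),q.min(0),q.max(0));print(cv2.minAreaRect((q[:,:2]*1000).astype(np.float32)))
E
```

```text
[0.59747061 0.21376827 0.26536308]
6858 [0.57008201 0.26848304 0.08386183] [0.63583302 0.35765658 0.12969228]
((602.7919921875, 313.197265625), (86.20207214355469, 62.02529525756836), 86.60717010498047)
```

View pics/w21b.png

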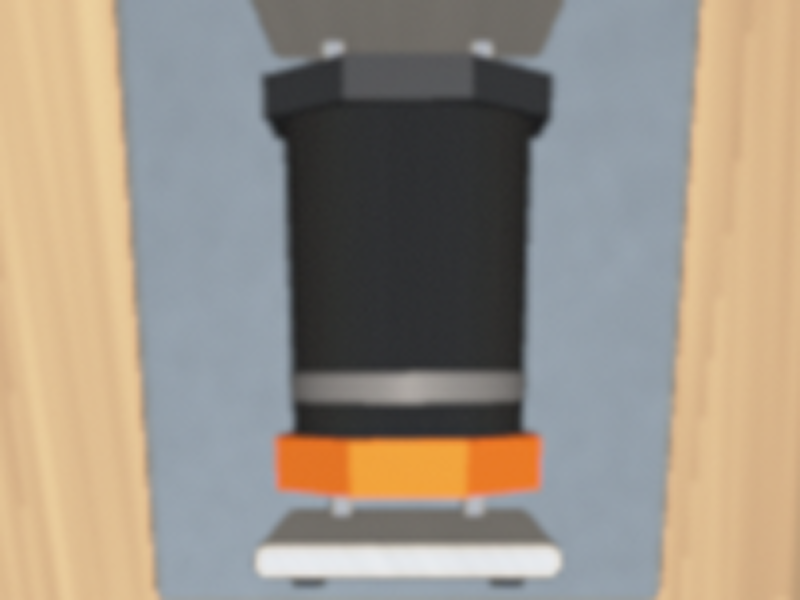

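```bash
python3 - <<'E'
from h import *
inc([.559,-.195,.20],Rdown(89.7,0))
E
```

```text
t 22.20 turn [-0.002 -0.002 -0.051] shift cm [-41.1   -1.52   6.44] F [ 0.1  1.1 -0.3] open 0.999 q [0.18 0.19 1.66 0.   1.3  0.24] tcp [0.5974 0.2144 0.2651]
```

Call:
servo_tool --increments "0 0 0 -2 0 0 8;0 0 0 -5 -0.2 0 6;0 0 0 -9 -0.3 0 4;0 0 0 -13 -0.5 0 2;0 0 -0.01 -17 -0.6 0 0;0 0 -0.02 -21 -0.8 0 0;0 0 -0.03 -25 -0.9 1 0;0 0 -0.04 -29 -1.1 2 0;0 0 -0.05 -33 -1.2 3.5 0;0 0 -0.051 -36.5 -1.4 5 0"

```text
time: 23.03
eef_pos: [0.5638, -0.1505, 0.2149]
tcp_rot: [0.708, 0.706, 0.001, -0.001]
contact_force: [0.9, -0.2, 0.3]
opening: 0.002
```

```bash
python3 - <<'E'
from h import *
inc([.559,-.195,.15],Rdown(89.7,0))
E
```

```text
t 23.03 turn [ 0.    -0.002  0.002] shift cm [-4.46 -0.46  6.48] F [ 0.9 -0.2  0.3] open 0.002 q [-0.44  0.11  1.83  0.    1.19 -0.43] tcp [ 0.5638 -0.1505  0.2149]
```

Call:
servo_tool --increments "0 0 0 -1.5 -0.2 2 0;0 0 0 -3 -0.4 4 0;0 0 0 -4.4 -0.5 5.5 0;0 0 0 -4.5 -0.5 6.5 0;0 0 0 -4.5 -0.5 6.5 0;0 0 0 -4.5 -0.5 6.5 0"

```text
time: 23.53
eef_pos: [0.5583, -0.1931, 0.1497]
tcp_rot: [0.708, 0.706, 0.0, -0.002]
contact_force: [-0.3, -0.6, 0.4]
opening: 0.002
```

```bash
python3 - <<'E'
from h import *
inc([.559,-.195,.099],Rdown(89.7,0))
snap('wrist','w22');crop('w22',100,60,420,384,1.8,'w22b')
snap('scene','s22');crop('s22',140,100,290,230,4.5,'s22b')
E
```

```text
t 23.53 turn [-0.002 -0.003  0.001] shift cm [-0.2   0.08  5.07] F [-0.3 -0.6  0.4] open 0.002 q [-0.51  0.2   1.86  0.    1.08 -0.5 ] tcp [ 0.5583 -0.1931  0.1497]
```

View pics/w22b.png

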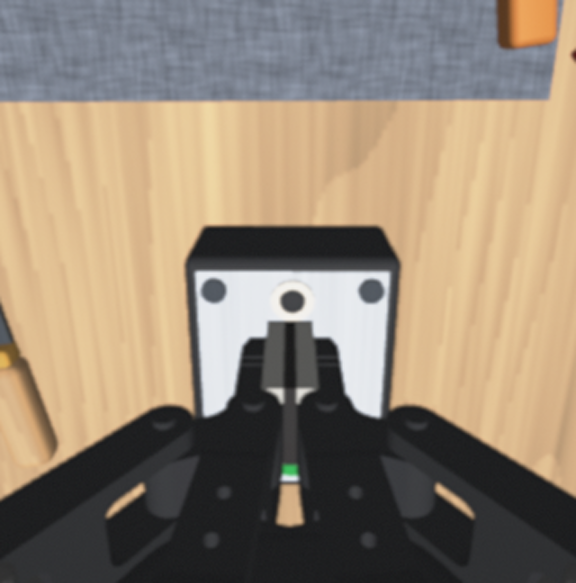

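View pics/s22b.png

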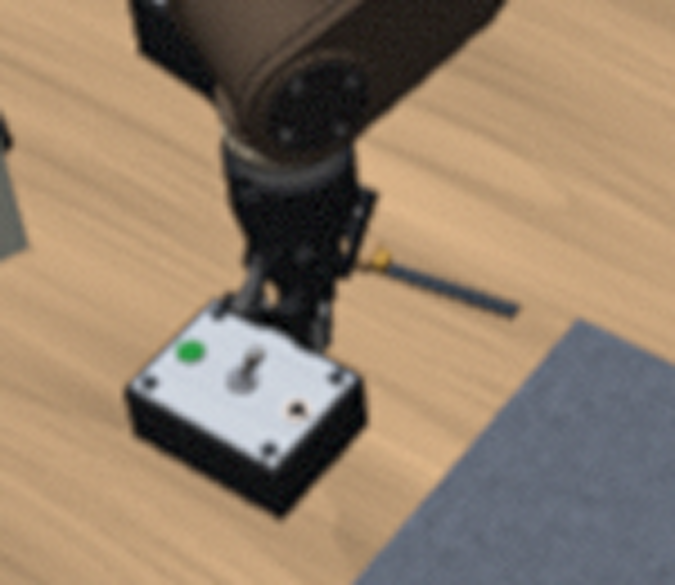

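Call:
servo_tool --increments "0 0 0 -0.1 0.1 1.5 0;0 0 0 -0.1 0.1 3 0;0 0 0 -0.1 0.1 4.3 0;0 0 0 -0.1 0.1 5.1 0;0 0 0 -0.1 0.1 5.1 0"

```text
time: 24.05
eef_pos: [0.5583, -0.1943, 0.0978]
tcp_rot: [0.709, 0.706, -0.0, -0.002]
contact_force: [-0.3, -0.8, 1.0]
opening: 0.004
```

Call:
servo_tool --increments "0 0 0 -0.6 0 0 0;0 0 0 -1.2 0 0 0;0 0 0 -1.8 0 0 0;0 0 0 -2.4 0 0 0;0 0 0 -3 0 0 0;0 0 0 -3.5 0 0 0;0 0 0 -3.5 0 0 0"

```text
time: 24.63
eef_pos: [0.5592, -0.2318, 0.0999]
tcp_rot: [0.709, 0.705, 0.0, -0.0]
contact_force: [-0.5, 0.7, 0.1]
opening: -0.0
```

Next push through centre.

Call:
servo_tool --increments "0 0 0 -0.4 0 0 0;0 0 0 -0.8 0 0 0;0 0 0 -1.2 0 0 0;0 0 0 -1.6 0 0 0;0 0 0 -2 0 0 0;0 0 0 -2.4 0 0 0;0 0 0 -2.4 0 0 0"

```text
time: 25.22
eef_pos: [0.5589, -0.2554, 0.0995]
tcp_rot: [0.709, 0.705, 0.0, -0.0]
contact_force: [-0.4, -0.5, 0.5]
opening: 0.003
```

```bash
python3 - <<'E'
from h import *
inc([.559,-.256,.1],Rdown(89.7,0))
snap('scene','s23');crop('s23',140,100,290,230,4.5,'s23b')
E
```

```text
t 25.22 turn [-0.    -0.001 -0.   ] shift cm [-0.06  0.01 -0.05] F [-0.4 -0.5  0.5] open 0.003 q [-0.59  0.31  1.83  0.    1.   -0.59] tcp [ 0.5589 -0.2554  0.0995]
```

View pics/s23b.png

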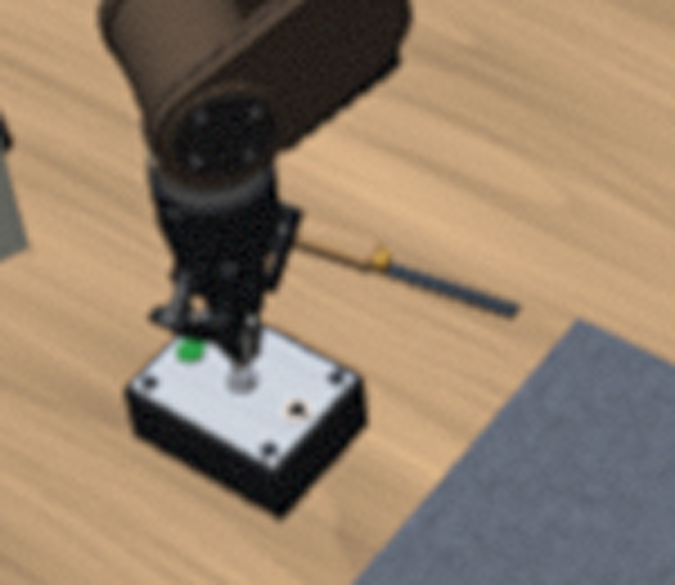

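Call:
servo_tool --increments "0 0 0 -0.3 0 0 0;0 0 0 -0.5 0 0 0;0 0 0 -0.5 0 0 0;0 0 0 0.5 0 0 0;0 0 0 2 0 0 0;0 0 0 4 0 -0.5 0;0 0 0 6 0 -2 0;0 0 0 8 0 -5 0;0 0 0 10 0 -9 0;0 0 0 12 0 -13 0"

```text
time: 26.1
eef_pos: [0.5585, -0.1353, 0.2244]
tcp_rot: [0.709, 0.706, -0.0, -0.002]
contact_force: [0.3, -0.2, 0.5]
opening: 0.003
```

```bash
python3 - <<'E'
from h import *
snap('scene','s24');crop('s24',140,130,290,260,4.5,'s24b')
snap('top','t24');crop('t24',100,100,360,260,3,'t24b')
s=st()[0];print(s['time'],s['eef_pos'],s['contact_force'])
E
```

```text
26.2 [ 0.56306922 -0.13573157  0.23271893] [ 1.1107812  -0.37068071 -0.0502013 ]
```

View pics/s24b.png

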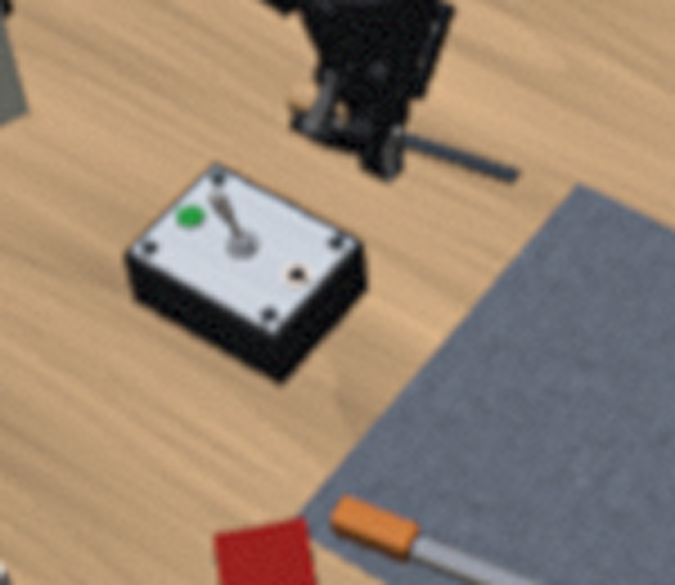

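View pics/t24b.png

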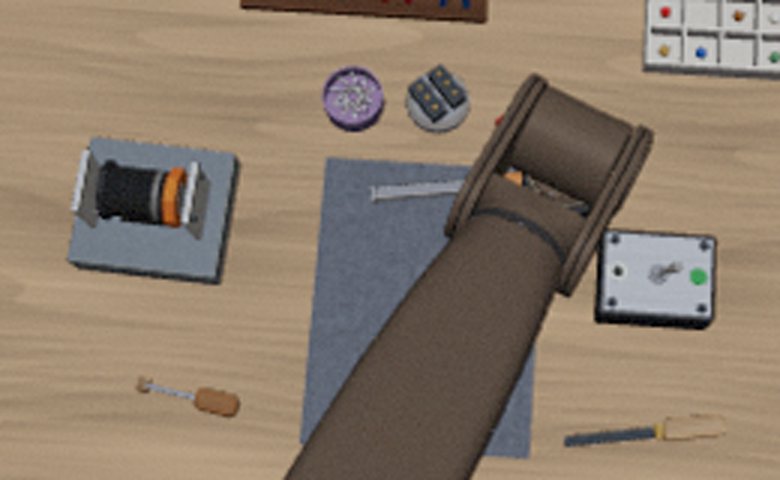

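Call:
servo_tool --increments "0 0 0 0 0 0 0;0 0 0 0 0 0 0;0 0 0 0 0 0 0;0 0 0 0 0 0 0"

```text
time: 26.53
eef_pos: [0.5585, -0.1374, 0.2219]
tcp_rot: [0.709, 0.705, -0.0, -0.002]
contact_force: [-0.2, -0.8, -0.1]
opening: -0.002
```

```bash
python3 -c "
from plant import ctrl
print(ctrl.sign_off())"
```

```text
the job is handed in; nothing more can be done
None
```

The barrel is on the rollers and the toggle is on the green side. I handed the job in at about 26.5 s; the sign-off gives no verdict.

- **What I did:** I gripped the standing barrel at a tilt, lifted it, turned it onto its side on the bench and let go. I then took it again from straight above, lowered it onto the rollers until the force reading changed, and let go. Last, I pushed the bat over centre with the shut fingers and backed away.
- **Barrel check:** The wrist camera put the barrel's centre at (0.603, 0.313) m with its axis at 86.6°. The rollers measured (0.604, 0.315) m and 86.75°, so the barrel sits about 1 mm off across and within 2 mm along. Both flanges are outside the roller ends.
- **Toggle check:** The scene and top pictures show the bat leaning to the green disc.
- **Other things:** I saw none of the bench items shifted in the last pictures, but I did not measure their positions.
- **What went wrong:**
  - During tipping, the barrel slipped in the grip and its foot sagged about 16°. I corrected this by raising the grip force and turning the tool further before setting it down.
  - The scene camera read x about 4 mm higher than the wrist and top cameras, so I relied on the wrist camera.

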